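Pack away the sharpening drawer

ROBOT

A 7-joint arm with a two-finger parallel gripper is mounted at the origin on the work surface. World frame = base frame: x ahead of the robot, y to its left, z up, the work surface at z = 0. Lengths are in m, angles in rad, forces in N, time in s.
With the tool pointing down it reaches from about 0.4 to 0.85 m from the base axis. Payload 4.5 kg.
Tool frame: the origin (TCP) lies at the very end of the fingers, on their centre line; the grasp point (between the pads) lies 19 mm behind it; z points along the fingers, y is the line along which they close (so a half turn about z gives the same grasp; the last joint's range is limited). The gripper opens to 88 mm and grips with 3 to 60 N. Pads are 18 mm wide; open, the fingers measure 123 mm over their backs; the gripper's body (75 mm by 187 mm) begins 45 mm behind the grasp point.
Start: joints at [1.353, 0.689, -0.195, 1.565, 0.157, 0.902, -0.215], TCP at [0.156, -0.605, 0.218] pointing down, gripper open.
Joint ranges: [-3.01, 3.01], [-0.46, 2.08], [-1.47, 1.51], [0.13, 2.56], [-1, 4.14], [0.04, 2.09], [-2.66, 2.66]. Speed limits (rad/s): [2.57, 2.57, 3.14, 3.14, 3.14, 3.14, 3.14].

INTERFACE

Orientations are given as a unit quaternion [x, y, z, w].
In Python, from plant import r gives the robot as it stands. The module is installed in compiled form; this text tells all that it offers.
- The arm moves only by the tool step_arm, never from a script. Its argument "increments" is a list of rows, each a list of 2 entries, a list of its own where there are three numbers: the shift along the world's x, y, z in cm, then the turn, a rotation vector about the world's x, y, z in degrees. A call has exactly 10 rows; each row shifts and turns the commanded pose from where the row before left it; what a row does not reach is not made up. A row lasts 1/10 s, in which the tool goes at most 50 mm and 8.59 degrees, less where a joint would pass 70% of its speed; a pose out of reach is approached as far as the arm can. A call is refused whole if a number of a shift passes 5 or a number of a turn 8.59, either way. A call with a gripper value outside its range is refused whole. "fingers" is the opening, from 0 (shut) to 1 (fully open), set as the call begins (left out, the last holds). The fingers move at their own pace and stop on an object; "grip_force" is the grip in N (left out, the last holds). Time passes only in rows, so rows that do not move let the fingers close, or fill a call up. It gives the time, the measured TCP pose, the force, the opening and the grip force at its end, in the units of the state.
- r.get_state(): the state, without advancing time (a new reading comes with each control period).
- r.snapshot(name): name is "scene" or "top" or "wrist"; returns (picture, depth): 384x512x3 uint8, red, green, blue; 384x512 float32, m along the optical axis (not along the pixel's ray), 0 where there is no reading.
- r.calibration(name): a dict with "fov_y" (degrees; the focal length in pixels is half the picture's height over the tangent of half this angle, whatever the lens; pixels are square), "cx", "cy" (the principal point, pixels), "k1" (the pictures are not rectified: a ray, as slopes to the right and down, at radius r is drawn at 1 + k1 r^2 times it, then the intrinsics apply), "R" (3x3) and "t" (3): a world point X has camera coordinates R X + t. Camera axes: x right, y down, z forward; pixel columns grow to the right and rows downward; lengths in m; the calibration is good to about 2 mm. A picture is of the moment at which its call begins: read the wrist's pose just before it. calibration takes no time and is no camera call; for the wrist camera it gives the pose at the moment of the call.
- r.finish_job(): hands the job in; it is judged then, once.
The state is a dict: "clock": time; "q": joint angles; "qd": joint speeds; "joint_torque": joint torques, N m; "tool_pos": TCP position; "eef_rot": TCP orientation; "contact_force": force on the tool from outside, world axes, zero at the start; "moment": the same for the moment, N m; "opening": opening from 0.0 (shut) to 1.0 (fully open); "finger_force": force on a finger pad.
Only numpy, scipy, OpenCV 4.12 (cv2) and the standard library are available. Lean on these libraries where they do the work, as an engineer would, in place of code of your own. Each camera call takes 0.05 s, during which the arm holds its last target. There are 200 camera calls.

TASK

Pack the sharpening kit away: pull the chest's drawer fully open, lay every whetstone on the table flat in a bottom pocket of its own, then fit the lift-out tray from the top of the chest into the drawer so that it rests level on its corner posts over the stones. After that lay each squeeze bottle standing on the table on its side in a cradle of the tray, and push the drawer fully shut. Leave the other kitchen things where they are.

Things in the scene. Friction and masses are not known exactly. Their poses are not given: they have to be found in the camera images.
- drawer (a joint): Drawer of the low dark-wood bench chest (chest 250 mm deep, 324 mm wide, 142 mm high, standing at the robot's left, its front facing the robot's right; fixed to the table). Value = opening in m: 0 shut, 0.200 fully open against its stop. It slides with about 3 N of friction (plus some drag when moved fast) and stays where it is left.
- drawer_bar (a point): Middle of the brass bar handle on the drawer front: a round horizontal bar 130 mm long and 11 mm thick, its middle 35 mm in front of the 18 mm front board, 94 mm above the table (24 mm below the front board's top edge), free from above. Axes as the drawer: -x is the opening direction, y along the bar, z up. 
- pocket1 (a point): Pocket 1 of three side by side in the drawer's bottom: a felt-floored recess, 160 mm along x by 58 mm along y, between ribs only 8 mm high; pockets are 84 mm apart along y. The point is where a stone's centre is when it lies in the pocket: on its middle, 12.5 mm above its floor, which is 22 mm above the table. Axes as the drawer: -x opening direction, y across, z up.
- pocket2 (a point): Pocket 2 of three side by side in the drawer's bottom: a felt-floored recess, 160 mm along x by 58 mm along y, between ribs only 8 mm high; pockets are 84 mm apart along y. The point is where a stone's centre is when it lies in the pocket: on its middle, 12.5 mm above its floor, which is 22 mm above the table. Axes as the drawer: -x opening direction, y across, z up.
- pocket3 (a point): Pocket 3 of three side by side in the drawer's bottom: a felt-floored recess, 160 mm along x by 58 mm along y, between ribs only 8 mm high; pockets are 84 mm apart along y. The point is where a stone's centre is when it lies in the pocket: on its middle, 12.5 mm above its floor, which is 22 mm above the table. Axes as the drawer: -x opening direction, y across, z up.
- tray_seat (a point): Where the tray's handle centre (tray_grip) is when the tray rests on the corner posts: 80 mm above the pocket floor, at the middle of the drawer. The tray goes in with its x along the drawer's x, either way round, with 4 mm of play each side: the drawer is 184 mm (x) by 272 mm (y) inside, its walls rise 63 mm above the pocket floor, its front 96 mm, with 20 x 14 mm posts 38 mm high in the corners.
- tray_grip (a point): Lift-out tray of pale wood, 176 mm (x) by 264 mm (y), 22 mm deep, 0.35 kg, which at the start lies on top of the chest (142 mm above the table). This point is the centre of its wooden handle bar, 130 mm long (along x), 14 mm wide (y), 16 mm high, 42 mm above the tray's underside; two posts at 55 mm either side of the middle carry it, and the space under it is open between them. z up.
- cradle1 (a point): Cradle 1 in the tray, -66 mm along the tray's y from its handle: the point where the middle of a lying bottle's axis belongs, 31 mm above the tray's underside, 11 mm below tray_grip. The bottle lies along the tray's x (cradle x) on two V-shaped saddles, 12 mm thick, 27 mm either side of this point; nozzle either way. The tray is 166 mm long inside. Moves with the tray.
- cradle2 (a point): Cradle 2 in the tray, +66 mm along the tray's y from its handle: the point where the middle of a lying bottle's axis belongs, 31 mm above the tray's underside, 11 mm below tray_grip. The bottle lies along the tray's x (cradle x) on two V-shaped saddles, 12 mm thick, 27 mm either side of this point; nozzle either way. The tray is 166 mm long inside. Moves with the tray.
- stone_coarse_c (a point): Centre of the dark green-grey (coarse) whetstone, a block 150 mm (x) by 50 mm (y) by 25 mm (z), 0.32 to 0.52 kg, lying flat on the table at the start. It may be absent.
- stone_medium_c (a point): Centre of the red-brown (medium) whetstone, a block 150 mm (x) by 50 mm (y) by 25 mm (z), 0.32 to 0.52 kg, lying flat on the table at the start. It may be absent.
- stone_fine_c (a point): Centre of the cream-white (fine) whetstone, a block 150 mm (x) by 50 mm (y) by 25 mm (z), 0.32 to 0.52 kg, lying flat on the table at the start. It may be absent.
- oil_bottle_c (a point): Squeeze bottle of honing oil, amber with a black cap: round, 48 mm in diameter, 140 mm tall, 0.11 to 0.23 kg; the straight body reaches from the base to 108 mm, then a 35 mm cap and a short nozzle. This point lies on its axis half-way up, 70 mm from the base; z points to the nozzle (up, as it stands at the start). It may be absent.
- water_bottle_c (a point): Squeeze bottle of water, whitish with a blue cap: round, 48 mm in diameter, 140 mm tall, 0.11 to 0.23 kg; the straight body reaches from the base to 108 mm, then a 35 mm cap and a short nozzle. This point lies on its axis half-way up, 70 mm from the base; z points to the nozzle (up, as it stands at the start). It may be absent.
- pepper_mill: Turned dark-wood pepper mill, 54 mm wide, 145 mm tall, origin at the middle of its base. Not part of the job: leave it where it is.
- mug: Blue mug, 78 mm wide and 88 mm tall, origin at the middle of its base. Not part of the job: leave it where it is.
- ramekin: Small white bowl, 86 mm wide and 42 mm tall, origin at the middle of its base. Not part of the job: leave it where it is.
- brush: Brush, 190 mm long, lying on the table, origin at the middle of its underside. Not part of the job: leave it where it is.
- salt_tin: Steel tin, 68 mm wide and 100 mm tall, origin at the middle of its base. Not part of the job: leave it where it is.
There are look-alikes about, which are no part of the job. Leave any purple look-alike of the part that bears stone_medium_c alone.

How it is judged:
On the way, in this order (a step that is already met when the one before it is completed fails the run):
1. the drawer is pulled fully open (value of joint drawer above 0.185 m), for 0.2 s.
2. every whetstone present lies in a bottom pocket (((distance between stone_coarse_c and pocket1 below 0.01 m and angle between the x axis of stone_coarse_c and the x axis of pocket1, either way round below 0.1 rad) or (distance between stone_coarse_c and pocket2 below 0.01 m and angle between the x axis of stone_coarse_c and the x axis of pocket2, either way round below 0.1 rad) or (distance between stone_coarse_c and pocket3 below 0.01 m and angle between the x axis of stone_coarse_c and the x axis of pocket3, either way round below 0.1 rad)) and ((distance between stone_medium_c and pocket1 below 0.01 m and angle between the x axis of stone_medium_c and the x axis of pocket1, either way round below 0.1 rad) or (distance between stone_medium_c and pocket2 below 0.01 m and angle between the x axis of stone_medium_c and the x axis of pocket2, either way round below 0.1 rad) or (distance between stone_medium_c and pocket3 below 0.01 m and angle between the x axis of stone_medium_c and the x axis of pocket3, either way round below 0.1 rad)) and ((distance between stone_fine_c and pocket1 below 0.01 m and angle between the x axis of stone_fine_c and the x axis of pocket1, either way round below 0.1 rad) or (distance between stone_fine_c and pocket2 below 0.01 m and angle between the x axis of stone_fine_c and the x axis of pocket2, either way round below 0.1 rad) or (distance between stone_fine_c and pocket3 below 0.01 m and angle between the x axis of stone_fine_c and the x axis of pocket3, either way round below 0.1 rad))), for 0.2 s.
3. the tray rests on its posts in the drawer, over the stones (all of step 2 and distance between tray_grip and tray_seat below 0.009 m and angle between tray_grip's own z axis and vertical below 0.05 rad), for 0.2 s.
4. every bottle present lies on its side in a cradle of the tray (distance between tray_grip and tray_seat below 0.009 m and angle between tray_grip's own z axis and vertical below 0.05 rad and ((distance between oil_bottle_c and cradle1 below 0.02 m and angle between the z axis of oil_bottle_c and the x axis of cradle1, either way round below 0.12 rad) or (distance between oil_bottle_c and cradle2 below 0.02 m and angle between the z axis of oil_bottle_c and the x axis of cradle2, either way round below 0.12 rad)) and ((distance between water_bottle_c and cradle1 below 0.02 m and angle between the z axis of water_bottle_c and the x axis of cradle1, either way round below 0.12 rad) or (distance between water_bottle_c and cradle2 below 0.02 m and angle between the z axis of water_bottle_c and the x axis of cradle2, either way round below 0.12 rad))), for 0.2 s.
5. the drawer is shut on the packed kit (value of joint drawer below 0.008 m), for 0.2 s.
At the end, for the whole second after the job is handed in: Every whetstone present lies flat in a pocket (centre within 10 mm, long side within 0.10 rad), the tray sits level on its posts (within 9 mm and 0.05 rad), every bottle present lies along a cradle (middle within 20 mm, axis within 0.12 rad), and the drawer is shut to within 8 mm (all of step 2 and all of step 4 and value of joint drawer below 0.008 m); the robot touches nothing.
It fails at once if another kitchen thing is shoved more than 6 cm or knocked over (distance of any of pepper_mill, mug, ramekin, brush, salt_tin from where it was at the start of the episode above 0.06 m or angle between any of pepper_mill, mug, ramekin, brush, salt_tin's own z axis and vertical above 0.5 rad).
Of stone_coarse, stone_medium, stone_fine only 2 to 3 are there at a start; the rules pass over those that are not, and their reading is None.
Of oil_bottle, water_bottle only 1 to 2 are there at a start; the rules pass over those that are not, and their reading is None.
At some moment in a run one of stone_coarse, stone_medium, stone_fine, tray may be knocked a few centimetres aside while the robot is not near it.
It also fails if it takes over 210 s, if anything falls off the work surface, if the arm or the gripper's body presses on something with over 40 N, if the wrist force passes 120 N, or if a joint passes its speed limit or range.

## Working session

There is one attempt and no reset: what is moved stays moved. The work goes in short steps, Python scripts to look and compute and a tool call to move; the robot and the scene stay as the last step left them, time stands still between calls to the robot, and variables do not carry over. Pictures are saved under pics/ and viewed, at most 14 in all, crops included, and the job is handed in when it is done.

Besides the shell and the picture viewer there is one more tool, called as name([rows], argument=value, ...), one row to a line, values as JSON. step_arm: Moves the arm, as the interface text tells. Its arguments: {"type":"object","properties":{"increments":{"type":"array","items":{"type":"array"}},"fingers":{"type":"number"},"grip_force":{"type":"number"}},"required":["increments"]}

```bash
mkdir -p pics
cat > h.py <<'E'
import numpy as np, cv2
from plant import r
def cam(n):
    c=r.calibration(n); f=192/np.tan(np.radians(c['fov_y'])/2)
    return c,f
def snap(n,fn=None,scale=1):
    c,f=cam(n); p,d=r.snapshot(n)
    if fn: cv2.imwrite('pics/'+fn,cv2.cvtColor(p,cv2.COLOR_RGB2BGR))
    return p,d,c,f
def cloud(d,c,f):
    v,u=np.mgrid[0:384,0:512].astype(float)
    K=np.array([[f,0,c['cx']],[0,f,c['cy']],[0,0,1]])
    # radial: drawn = s*(1+k1 r^2)
    pts=np.stack([(u-c['cx'])/f,(v-c['cy'])/f],-1)
    und=pts.copy()
    for _ in range(15):
        und=pts/(1+c['k1']*(und**2).sum(-1,keepdims=True))
    X=np.dstack([und*d[...,None],d])
    W=(X-np.array(c['t']))@np.array(c['R'])
    W[d<=0]=np.nan
    return W
def look(n,fn=None):
    p,d,c,f=snap(n,fn); return p,cloud(d,c,f)
E
python3 - <<'E'
from h import *
for n in('scene','top'):
    p,W=look(n,n+'.png'); np.savez('/tmp/'+n,p=p,W=W)
    c=r.calibration(n);print(n,c['fov_y'],c['k1'],-np.array(c['R']).T@c['t'])
s=r.get_state();print(s['tool_pos'],s['eef_rot'],s['clock'],s['contact_force'])
E
```

```text
scene 54.26153536557906 -0.11540969494013795 [ 1.19807781 -0.49083426  1.00281883]
top 51.695668027136556 0.041408411834687506 [ 0.32579025 -0.02453654  1.4526699 ]
[ 0.15555681 -0.60473767  0.21747982] [ 9.92077519e-01  1.25624582e-01 -1.49677783e-04 -7.98427891e-04] 0.1 [-0.29658561  0.79848418  0.54645293]
```

View pics/scene.png

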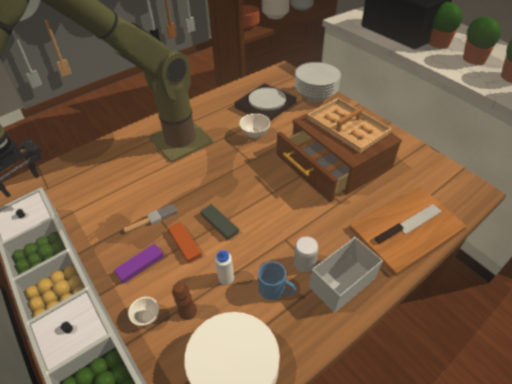

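View pics/top.png

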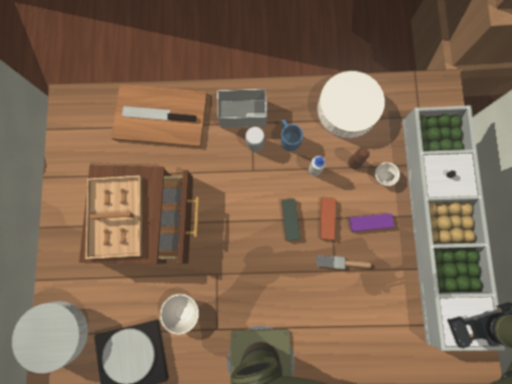

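The top view shows the drawer half open with its brass bar at (196,216). The coarse stone is at (290,220), the medium at (328,219) and the purple decoy at (372,222). The water bottle is at (317,165), with the pepper mill beside it at (359,158), and the tray is on the chest at (115,217). There is no cream stone and no oil bottle.

```bash
python3 - <<'E'
from h import *
D=np.load('/tmp/top.npz');p,W=D['p'],D['W']
for n,(u,v) in dict(coarse=(290,220),med=(328,219),purp=(372,222),bot=(319,161),mill=(359,158),mug=(291,136),tin=(255,137),ram=(387,175),bar=(196,200),bar2=(196,230),tray=(115,217),trayh=(113,216),chest=(152,215),front=(183,215),brush=(345,264),bowl=(180,314),pocket=(168,215)).items():
    print(n,W[v,u].round(3), p[v,u])
def rect(name,x0,x1,y0,y1,zlo,zhi):
    m=(W[...,0]>x0)&(W[...,0]<x1)&(W[...,1]>y0)&(W[...,1]<y1)&(W[...,2]>zlo)&(W[...,2]<zhi)
    q=W[m]; print(name,m.sum(),cv2.minAreaRect((q[:,:2]*1000).astype(np.float32)),q[:,2].mean().round(4))
def seed(n,u,v,R=.12,zlo=.012,zhi=.06):
    c=W[v,u];rect(n,c[0]-R,c[0]+R,c[1]-.045,c[1]+.045,zlo,zhi)
seed('coarse',290,220);seed('med',328,219);seed('purp',372,222)
c=W[216,115];rect('tray',c[0]-.2,c[0]+.2,c[1]-.2,c[1]+.2,.152,.25)
rect('trayhandle',c[0]-.2,c[0]+.2,c[1]-.2,c[1]+.2,.177,.25)
c=W[161,319];rect('bottle',c[0]-.04,c[0]+.04,c[1]-.04,c[1]+.04,.04,.16)
S=np.load('/tmp/scene.npz');W=S['W'];
for n,(u,v) in dict(bar=(296,162),tin=(306,250),med=(184,240),bot=(224,270)).items():print('S',n,W[v,u].round(3))
E
cat > crop.py <<'E'
import sys,cv2
i,o,x0,y0,x1,y1,s=sys.argv[1],sys.argv[2],*map(int,sys.argv[3:])
a=cv2.imread('pics/'+i)[y0:y1,x0:x1];cv2.imwrite('pics/'+o,cv2.resize(a,None,fx=s,fy=s,interpolation=2))
E
python3 crop.py top.png c1.png 75 140 405 280 2
```

```text
coarse [ 0.48  -0.124  0.022] [80 89 78]
med [ 0.48  -0.261  0.024] [172  99  70]
purp [ 0.464 -0.415  0.027] [128  74 147]
bot [ 0.666 -0.224  0.138] [ 63  86 145]
mill [ 0.676 -0.363  0.123] [86 63 50]
mug [ 0.803 -0.144  0.002] [65 76 85]
tin [ 0.772 -0.008  0.098] [219 216 211]
ram [ 0.638 -0.49   0.007] [163 155 141]
bar [0.551 0.203 0.1  ] [194 153  90]
bar2 [0.447 0.203 0.101] [158 125  75]
tray [0.495 0.464 0.147] [166 129  94]
trayh [0.493 0.454 0.191] [159 115  80]
chest [0.499 0.344 0.136] [117  80  58]
front [0.498 0.245 0.116] [110  74  54]
brush [ 0.32  -0.312  0.017] [146 127 107]
bowl [0.164 0.275 0.004] [175 168 152]
pocket [0.512 0.318 0.024] [93 90 87]
coarse 580 ((485.4630126953125, -123.93169403076172), (149.32313537597656, 50.451324462890625), 4.151851177215576) 0.0247
med 609 ((485.69354248046875, -259.20672607421875), (54.013545989990234, 149.5479736328125), 86.85049438476562) 0.0248
purp 351 ((466.6523742675781, -415.9361267089844), (49.466304779052734, 91.82258605957031), 3.7939388751983643) 0.0251
tray 967 ((496.77447509765625, 465.102783203125), (266.7750244140625, 180.05882263183594), 1.8955609798431396) 0.166
trayhandle 194 ((498.3072509765625, 464.0111389160156), (17.24057388305664, 128.81895446777344), 3.1864285469055176) 0.1899
bottle 209 ((669.5050048828125, -222.8134002685547), (45.14316940307617, 47.90951156616211), 87.49229431152344) 0.1044
S bar [0.462 0.242 0.059]
S tin [ 0.792 -0.019  0.101]
S med [ 0.489 -0.26   0.03 ]
S bot [ 0.689 -0.236  0.082]
```

View pics/c1.png

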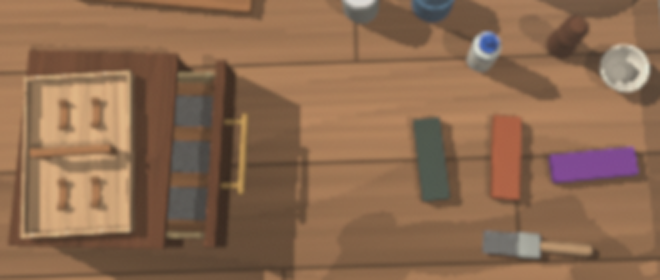

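Run:
```python
from h import *
D=np.load('/tmp/top.npz');p,W=D['p'],D['W']
def sel(x0,x1,y0,y1,zlo,zhi):
    m=(W[...,0]>x0)&(W[...,0]<x1)&(W[...,1]>y0)&(W[...,1]<y1)&(W[...,2]>zlo)&(W[...,2]<zhi); return W[m]
q=sel(.3,.7,.27,.65,.128,.25);print('chest',cv2.minAreaRect((q[:,:2]*1000).astype(np.float32)))
q=sel(.3,.7,.21,.27,.108,.125);print('front',len(q),cv2.minAreaRect((q[:,:2]*1000).astype(np.float32)),q[:,2].mean())
a=np.polyfit(q[:,0],q[:,1],1);print(np.degrees(np.arctan(a[0])),np.polyval(a,.498),q[:,:2].min(0),q[:,:2].max(0))
q=sel(.3,.7,.18,.225,.085,.108);print('bar',len(q),q.mean(0),q.min(0),q.max(0),np.degrees(np.arctan(np.polyfit(q[:,0],q[:,1],1)[0])))
q=sel(.35,.65,.39,.54,.178,.25);a=np.polyfit(q[:,1],q[:,0],1);print('handle',len(q),q.mean(0),np.degrees(np.arctan(a[0])),q.min(0),q.max(0))
# chest front edge
for x in np.arange(.36,.66,.04):
    q=sel(x-.01,x+.01,.29,.4,.13,.15);print(x.round(2),q[:,1].min().round(3),end=' ')
```

```text
chest ((508.1637268066406, 443.7799987792969), (257.9153137207031, 331.9793701171875), 86.95323181152344)
front 531 ((496.734375, 247.62490844726562), (20.913543701171875, 317.7558288574219), 86.5507583618164) 0.11705539581775702
-3.050500904555451 0.24692864643516177 [0.33803484 0.23062654] [0.65578091 0.26413828]
bar 153 [0.49541132 0.20589435 0.09738512] [0.42743495 0.19616772 0.08853009] [0.56656419 0.22489166 0.10480771] -2.536714449314165
handle 193 [0.49733223 0.46330448 0.18998789] -1.5538721476432191 [0.48628066 0.39961683 0.17874322] [0.50604074 0.52816482 0.19768883]
0.36 0.323 0.4 0.321 0.44 0.318 0.48 0.317 0.52 0.314 0.56 0.313 0.6 0.31 0.64 0.309
```

step_arm([
  [[3.4,1,0.4],[0,0,0]],
  [[3.4,1,0.4],[0,0,0]],
  [[3.4,1,0.4],[0,0,0]],
  [[3.4,1,0.4],[0,0,0]],
  [[3.4,1,0.4],[0,0,0]],
  [[3.4,1,0.4],[0,0,0]],
  [[3.4,1,0.4],[0,0,0]],
  [[3.4,1,0.4],[0,0,0]],
  [[3.4,1,0.4],[0,0,0]],
  [[3.4,1,0.4],[0,0,0]],
], fingers=0.5)

```text
clock: 1.1
tool_pos: [0.4968, -0.5045, 0.2578]
eef_rot: [0.992, 0.126, -0.0, -0.0]
contact_force: [0.1, -0.3, -0.8]
opening: 0.5
finger_force: 0.0
```

step_arm([
  [[0,5,0],[0,0,-1.7]],
  [[0,5,0],[0,0,-1.7]],
  [[0,5,0],[0,0,-1.7]],
  [[0,5,0],[0,0,-1.7]],
  [[0,5,0],[0,0,-1.7]],
  [[0,5,0],[0,0,-1.7]],
  [[0,5,0],[0,0,-1.7]],
  [[0,5,0],[0,0,-1.7]],
  [[0,5,0],[0,0,-1.7]],
  [[0,5,0],[0,0,-1.7]],
])

```text
clock: 2.1
tool_pos: [0.4952, -0.0034, 0.2581]
eef_rot: [1.0, -0.023, -0.0, 0.0]
contact_force: [1.1, 0.7, -0.1]
opening: 0.495
finger_force: 0.0
```

```bash
cat > st.py <<'E'
from plant import r
import numpy as np
from scipy.spatial.transform import Rotation as R
s=r.get_state();M=R.from_quat(s['eef_rot']).as_matrix()
print('t',s['clock'],'p',np.round(s['tool_pos'],4),'z',M[:,2].round(3),'psi',np.degrees(np.arctan2(M[1,0],M[0,0])).round(2),'F',np.round(s['contact_force'],1),'op',round(s['opening'],3),s['finger_force'],'q',np.round(s['q'],2))
E
python3 st.py
```

```text
t 2.1 p [ 0.4952 -0.0034  0.2581] z [-0. -0. -1.] psi -2.65 F [ 1.1  0.7 -0.1] op 0.495 0.0 q [-0.03  0.46 -0.08  1.9   0.05  0.78 -1.76]
```

step_arm([
  [[0,3,0],[0,0,0]],
  [[0,3,0],[0,0,0]],
  [[0,3,0],[0,0,0]],
  [[0,3,0],[0,0,0]],
  [[0,3,0],[0,0,0]],
  [[0,3,0],[0,0,0]],
  [[0,2.6,0],[0,0,0]],
  [[0,0,-4],[0,0,0]],
  [[0,0,-4],[0,0,0]],
  [[0,0,-2],[0,0,0]],
])

```text
clock: 3.1
tool_pos: [0.4937, 0.2002, 0.1553]
eef_rot: [1.0, -0.022, -0.002, 0.001]
contact_force: [-0.8, 0.2, -0.5]
opening: 0.5
finger_force: 0.0
```

Run:
```python
from h import *
import st
p,W=look('wrist','w1.png')
m=(W[...,0]>.4)&(W[...,0]<.6)&(W[...,1]>.15)&(W[...,1]<.23)&(W[...,2]>.085)&(W[...,2]<.107)
q=W[m];print(len(q),q.mean(0),q.min(0),q.max(0)); 
if len(q): print(cv2.minAreaRect((q[:,:2]*1000).astype(np.float32)))
```

```text
t 3.1 p [0.4937 0.2002 0.1553] z [-0.004 -0.002 -1.   ] psi -2.52 F [-0.8  0.2 -0.5] op 0.5 0.0 q [-0.43  0.66 -0.06  1.91  0.07  0.58 -2.16]
2865 [0.5024654  0.20856498 0.09855836] [0.42534692 0.19768056 0.09264569] [0.56408117 0.22991721 0.10172617]
((495.15966796875, 216.3344268798828), (31.757099151611328, 138.8249053955078), 87.546630859375)
```

View pics/w1.png

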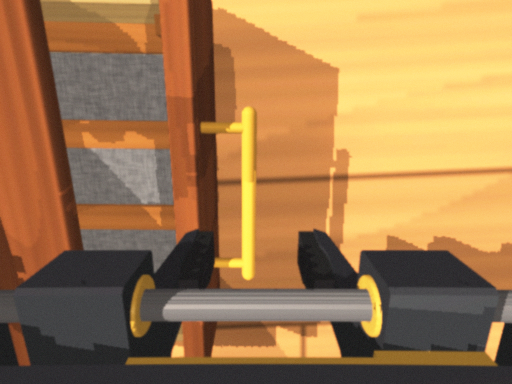

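The wrist view shows the bar vertical at columns 243–256, lying between the open fingers, with the front board at column 215. I'll narrow the fingers, then lower.

step_arm([
  [[0,0.3,0],[0,0,0]],
  [[0,0,0],[0,0,0]],
  [[0,0,-1.5],[0,0,0]],
  [[0,0,-2],[0,0,0]],
  [[0,0,-2],[0,0,0]],
  [[0,0,-2],[0,0,0]],
  [[0,0,0],[0,0,0]],
  [[0,0,0],[0,0,0]],
  [[0,0,0],[0,0,0]],
  [[0,0,0],[0,0,0]],
], fingers=0.3)

```text
clock: 4.15
tool_pos: [0.4966, 0.2041, 0.0845]
eef_rot: [1.0, -0.023, 0.001, -0.001]
contact_force: [0.6, 0.7, 0.1]
opening: 0.298
finger_force: 0.0
```

step_arm([
  [[0,0,0],[0,0,0]],
  [[0,0,0],[0,0,0]],
  [[0,0,0],[0,0,0]],
  [[0,0,0],[0,0,0]],
  [[0,0,0],[0,0,0]],
  [[-0.03,-0.5,0],[0,0,0]],
  [[-0.05,-1,0],[0,0,0]],
  [[-0.05,-1,0],[0,0,0]],
  [[-0.05,-1,0],[0,0,0]],
  [[-0.05,-1,0],[0,0,0]],
], fingers=0, grip_force=25)

```text
clock: 5.15
tool_pos: [0.4934, 0.1572, 0.0832]
eef_rot: [1.0, -0.023, -0.0, 0.0]
contact_force: [0.1, 0.1, 0.5]
opening: 0.004
finger_force: 0.0
```

```bash
python3 st.py
```

```text
t 5.15 p [0.4934 0.1572 0.0832] z [-0.    -0.001 -1.   ] psi -2.62 F [0.1 0.1 0.5] op 0.004 0.0 q [-0.36  0.77 -0.06  2.    0.11  0.37 -2.12]
```

Run:
```python
from h import *
p,W=look('wrist','w2.png'); p2,W2=look('top','t2.png')
m=(W2[...,0]>.43)&(W2[...,0]<.56)&(W2[...,1]>.1)&(W2[...,1]<.3)&(W2[...,2]>.112)&(W2[...,2]<.122)
q=W2[m];print(len(q),q.mean(0))
a=cv2.imread('pics/w2.png');b=cv2.imread('pics/t2.png')[150:290,80:280]
cv2.imwrite('pics/v2.png',np.hstack([cv2.resize(a,(400,300)),cv2.resize(b,(400,300))]))
```

```text
0 [nan nan nan]<stdin>:4: RuntimeWarning: Mean of empty slice.
  ret = um.true_divide(
```

View pics/v2.png

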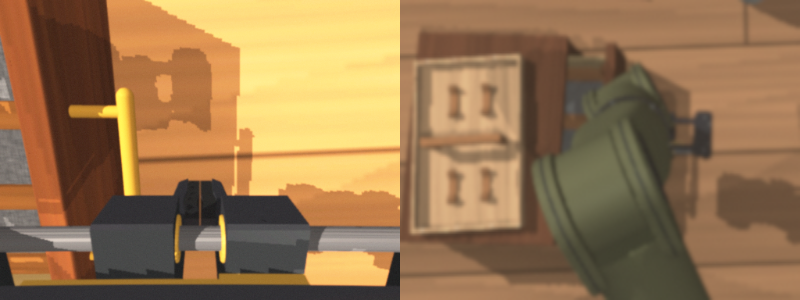

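Run:
```python
from h import *
p,W=look('wrist')
for v in range(140,250,20):
  for u in (150,155,158,161,165,170): print(W[v,u].round(3),p[v,u],end=' ')
  print()
```

```text
[0.552 0.206 0.098] [255 245  88] [0.552 0.203 0.1  ] [254 231  78] [0.552 0.202 0.099] [251 207  69] [0.551 0.2   0.099] [232 168  60] [0.551 0.199 0.098] [181 124  46] [0.541 0.224 0.001] [170 111  56] 
[0.542 0.208 0.097] [255 239  88] [0.542 0.205 0.099] [255 238  84] [0.542 0.203 0.101] [253 222  76] [0.542 0.202 0.099] [245 192  64] [0.541 0.2   0.098] [192 134  45] [0.541 0.198 0.096] [155 104  38] 
[0.511 0.24  0.014] [165 108  40] [0.532 0.206 0.099] [255 244  85] [0.532 0.204 0.101] [254 233  85] [0.532 0.203 0.1  ] [252 214  75] [0.531 0.201 0.1  ] [220 156  53] [0.531 0.199 0.097] [166 115  41] 
[0.496 0.241 0.018] [71 40 25] [0.521 0.208 0.098] [255 245  90] [0.521 0.206 0.099] [255 240  85] [0.521 0.205 0.1  ] [254 225  75] [0.521 0.203 0.099] [241 181  63] [0.52  0.2   0.098] [177 122  43] 
[0.48  0.242 0.021] [71 43 27] [0.509 0.21  0.097] [254 233  80] [0.51  0.208 0.099] [255 245  93] [0.51  0.206 0.099] [255 235  85] [0.51  0.204 0.101] [249 203  67] [0.509 0.202 0.098] [187 129  46] 
[0.465 0.243 0.026] [67 39 29] [0.459 0.244 0.014] [110  68  32] [0.498 0.21  0.099] [255 244  90] [0.498 0.208 0.099] [255 242  88] [0.499 0.205 0.101] [253 217  74] [0.498 0.203 0.099] [216 154  55]
```

Run:
```python
from h import *
import st
p,W=look('wrist')
for v in range(222,300,10):
  print(v,[list(W[v,u].round(3)) for u in (240,256,272)],p[v,256])
```

```text
t 5.3 p [0.4935 0.1575 0.0833] z [-0.    -0.001 -1.   ] psi -2.68 F [0.6 0.2 0.1] op 0.005 0.0 q [-0.36  0.77 -0.06  2.    0.11  0.37 -2.12]
222 [[np.float64(0.467), np.float64(0.173), np.float64(0.0)], [np.float64(0.466), np.float64(0.159), np.float64(0.0)], [np.float64(0.466), np.float64(0.145), np.float64(0.001)]] [208 134  74]
232 [[np.float64(0.505), np.float64(0.166), np.float64(0.109)], [np.float64(0.503), np.float64(0.158), np.float64(0.106)], [np.float64(0.505), np.float64(0.149), np.float64(0.109)]] [116  79  55]
242 [[np.float64(0.504), np.float64(0.165), np.float64(0.118)], [np.float64(0.503), np.float64(0.158), np.float64(0.117)], [np.float64(0.504), np.float64(0.15), np.float64(0.12)]] [108  76  55]
252 [[np.float64(0.503), np.float64(0.165), np.float64(0.127)], [np.float64(0.501), np.float64(0.158), np.float64(0.124)], [np.float64(0.503), np.float64(0.15), np.float64(0.127)]] [114  80  57]
262 [[np.float64(0.504), np.float64(0.164), np.float64(0.136)], [np.float64(0.496), np.float64(0.158), np.float64(0.122)], [np.float64(0.503), np.float64(0.151), np.float64(0.136)]] [108  78  53]
272 [[np.float64(0.503), np.float64(0.164), np.float64(0.144)], [np.float64(0.491), np.float64(0.158), np.float64(0.123)], [np.float64(0.503), np.float64(0.151), np.float64(0.144)]] [106  68  47]
282 [[np.float64(0.502), np.float64(0.164), np.float64(0.149)], [np.float64(0.485), np.float64(0.158), np.float64(0.123)], [np.float64(0.502), np.float64(0.152), np.float64(0.149)]] [105  71  46]
292 [[np.float64(0.521), np.float64(0.161), np.float64(0.183)], [np.float64(0.521), np.float64(0.157), np.float64(0.183)], [np.float64(0.52), np.float64(0.153), np.float64(0.182)]] [81 75 75]
```

The drawer didn't move: the wrist depth puts the fingertips about 20 mm higher than the reported TCP, so they passed over the bar. I'll touch the table at a clear spot to measure the offset.

step_arm([
  [[0,-5,0],[0,0,0]],
  [[0,-5,0],[0,0,0]],
  [[0,-1,-3],[0,0,0]],
  [[0,0,-2],[0,0,0]],
  [[0,0,-1],[0,0,0]],
  [[0,0,-1],[0,0,0]],
  [[0,0,-0.5],[0,0,0]],
  [[0,0,-0.5],[0,0,0]],
  [[0,0,0],[0,0,0]],
  [[0,0,0],[0,0,0]],
])

```text
clock: 6.35
tool_pos: [0.4936, 0.0489, 0.0035]
eef_rot: [1.0, -0.022, 0.0, -0.0]
contact_force: [0.0, -0.5, -0.2]
opening: 0.004
finger_force: 0.0
```

Run:
```python
from h import *
import st
p,W=look('wrist')
for v in range(222,300,6):
  print(v,[list(map(float,W[v,u].round(3))) for u in (240,256,272,180)])
```

```text
t 6.35 p [0.4936 0.0489 0.0035] z [ 0. -0. -1.] psi -2.55 F [ 0.  -0.5 -0.2] op 0.004 0.0 q [-0.17  0.91 -0.03  2.09  0.19  0.14 -2.  ]
222 [[0.499, 0.059, 0.0], [0.498, 0.049, -0.0], [0.498, 0.04, -0.0], [0.5, 0.095, -0.0]]
228 [[0.496, 0.059, 0.001], [0.495, 0.049, 0.0], [0.494, 0.04, -0.0], [0.497, 0.095, 0.001]]
234 [[0.505, 0.057, 0.03], [0.503, 0.049, 0.027], [0.505, 0.041, 0.032], [0.493, 0.096, -0.0]]
240 [[0.504, 0.057, 0.036], [0.503, 0.049, 0.035], [0.505, 0.041, 0.038], [0.489, 0.096, 0.0]]
246 [[0.504, 0.056, 0.041], [0.504, 0.049, 0.042], [0.504, 0.042, 0.043], [0.485, 0.097, -0.0]]
252 [[0.503, 0.056, 0.047], [0.501, 0.049, 0.043], [0.503, 0.042, 0.048], [0.529, 0.069, 0.094]]
258 [[0.503, 0.056, 0.053], [0.499, 0.049, 0.044], [0.503, 0.042, 0.053], [0.529, 0.068, 0.098]]
264 [[0.504, 0.056, 0.059], [0.495, 0.049, 0.044], [0.503, 0.042, 0.058], [0.529, 0.067, 0.101]]
270 [[0.503, 0.055, 0.062], [0.492, 0.05, 0.044], [0.503, 0.043, 0.062], [0.528, 0.067, 0.103]]
276 [[0.504, 0.055, 0.067], [0.489, 0.05, 0.044], [0.503, 0.043, 0.067], [0.528, 0.066, 0.106]]
282 [[0.503, 0.055, 0.069], [0.486, 0.05, 0.044], [0.502, 0.043, 0.069], [0.529, 0.065, 0.11]]
288 [[0.5, 0.055, 0.07], [0.454, 0.051, 0.001], [0.499, 0.043, 0.069], [0.529, 0.065, 0.111]]
294 [[0.521, 0.052, 0.103], [nan, nan, nan], [0.521, 0.044, 0.104], [0.528, 0.065, 0.113]]
```

step_arm([
  [[0,0,-0.7],[0,0,0]],
  [[0,0,-0.6],[0,0,0]],
  [[0,0,0],[0,0,0]],
  [[0,0,0],[0,0,0]],
  [[0,0,0],[0,0,0]],
  [[0,0,0],[0,0,0]],
  [[0,0,0],[0,0,0]],
  [[0,0,0],[0,0,0]],
  [[0,0,0],[0,0,0]],
  [[0,0,0],[0,0,0]],
])

```text
clock: 7.4
tool_pos: [0.4935, 0.0487, -0.0097]
eef_rot: [1.0, -0.022, 0.0, 0.0]
contact_force: [0.1, -1.0, 0.1]
opening: 0.005
finger_force: 0.0
```

step_arm([
  [[0,0,-0.2],[0,0,0]],
  [[0,0,0],[0,0,0]],
  [[0,0,-0.2],[0,0,0]],
  [[0,0,0],[0,0,0]],
  [[0,0,-0.2],[0,0,0]],
  [[0,0,0],[0,0,0]],
  [[0,0,-0.2],[0,0,0]],
  [[0,0,0],[0,0,0]],
  [[0,0,0],[0,0,0]],
  [[0,0,0],[0,0,0]],
])

```text
clock: 8.4
tool_pos: [0.4935, 0.0487, -0.0177]
eef_rot: [1.0, -0.022, 0.0, 0.0]
contact_force: [0.3, 0.9, 0.5]
opening: 0.004
finger_force: 0.0
```

step_arm([
  [[0,0,-0.1],[0,0,0]],
  [[0,0,0],[0,0,0]],
  [[0,0,-0.1],[0,0,0]],
  [[0,0,0],[0,0,0]],
  [[0,0,-0.1],[0,0,0]],
  [[0,0,0],[0,0,0]],
  [[0,0,-0.1],[0,0,0]],
  [[0,0,0],[0,0,0]],
  [[0,0,0],[0,0,0]],
  [[0,0,0],[0,0,0]],
])

```text
clock: 9.4
tool_pos: [0.4935, 0.0487, -0.0201]
eef_rot: [1.0, -0.022, 0.001, 0.0]
contact_force: [-2.1, 0.9, 18.9]
opening: 0.008
finger_force: 9.6
```

step_arm([
  [[0,0,-0.1],[0,0,0]],
  [[0,0,0],[0,0,0]],
  [[0,0,-0.1],[0,0,0]],
  [[0,0,0],[0,0,0]],
  [[0,0,-0.1],[0,0,0]],
  [[0,0,0],[0,0,0]],
  [[0,0,0],[0,0,0]],
  [[0,0,0],[0,0,0]],
  [[0,0,0],[0,0,0]],
  [[0,0,0],[0,0,0]],
])

```text
clock: 10.4
tool_pos: [0.4935, 0.0486, -0.0202]
eef_rot: [1.0, -0.022, 0.001, 0.0]
contact_force: [-6.4, -0.0, 51.4]
opening: 0.005
finger_force: 25.7
```

step_arm([
  [[0,0,5],[0,0,0]],
  [[0,0,5],[0,0,0]],
  [[0,0,4.5],[0,0,0]],
  [[0,3.7,0],[0,0,0]],
  [[0,4,0],[0,0,0]],
  [[0,4,0],[0,0,0]],
  [[0,4,0],[0,0,0]],
  [[0,0,0],[0,0,0]],
  [[0,0,0],[0,0,0]],
  [[0,0,0],[0,0,0]],
], fingers=0.32)

```text
clock: 11.4
tool_pos: [0.4933, 0.2038, 0.1201]
eef_rot: [1.0, -0.023, -0.0, 0.001]
contact_force: [-0.4, -0.8, 0.4]
opening: 0.322
finger_force: 0.0
```

```bash
python3 st.py
```

```text
t 11.4 p [0.4933 0.2038 0.1201] z [-0.001 -0.002 -1.   ] psi -2.68 F [-0.4 -0.8  0.4] op 0.322 0.0 q [-0.44  0.72 -0.07  1.93  0.1   0.5  -2.19]
```

step_arm([
  [[0,0.1,-2],[0,0,0]],
  [[0,0,-2],[0,0,0]],
  [[0,0,-1.5],[0,0,0]],
  [[0,0,-0.9],[0,0,0]],
  [[0,0,0],[0,0,0]],
  [[0,0,0],[0,0,0]],
  [[0,0,0],[0,0,0]],
  [[0,0,0],[0,0,0]],
  [[0,0,0],[0,0,0]],
  [[0,0,0],[0,0,0]],
])

```text
clock: 12.4
tool_pos: [0.4936, 0.2068, 0.0565]
eef_rot: [1.0, -0.022, 0.0, -0.0]
contact_force: [0.3, -0.4, -0.3]
opening: 0.321
finger_force: 0.0
```

step_arm([
  [[0,0,0],[0,0,0]],
  [[0,0,0],[0,0,0]],
  [[0,0,0],[0,0,0]],
  [[0,0,0],[0,0,0]],
  [[0,0,0],[0,0,0]],
  [[0,0,0],[0,0,0]],
  [[0,-0.2,0],[0,0,0]],
  [[-0.02,-0.5,0],[0,0,0]],
  [[-0.03,-0.5,0],[0,0,0]],
  [[-0.03,-0.5,0],[0,0,0]],
], fingers=0, grip_force=25)

```text
clock: 13.4
tool_pos: [0.4925, 0.1898, 0.0562]
eef_rot: [1.0, -0.022, -0.0, -0.0]
contact_force: [-0.9, 4.0, -1.4]
opening: 0.11
finger_force: 25.0
```

step_arm([
  [[-0.05,-1,0],[0,0,0]],
  [[-0.05,-1,0],[0,0,0]],
  [[-0.05,-1,0],[0,0,0]],
  [[-0.05,-1,0],[0,0,0]],
  [[-0.05,-1,0],[0,0,0]],
  [[-0.05,-1,0],[0,0,0]],
  [[-0.05,-1,0],[0,0,0]],
  [[-0.05,-1,0],[0,0,0]],
  [[-0.03,-0.5,0],[0,0,0]],
  [[0,0,0],[0,0,0]],
])

```text
clock: 14.4
tool_pos: [0.4876, 0.1019, 0.0562]
eef_rot: [1.0, -0.024, -0.001, 0.002]
contact_force: [-1.9, -2.4, 1.2]
opening: 0.11
finger_force: 25.0
```

step_arm([
  [[-0.02,-0.4,0],[0,0,0]],
  [[-0.02,-0.4,0],[0,0,0]],
  [[-0.02,-0.4,0],[0,0,0]],
  [[-0.02,-0.4,0],[0,0,0]],
  [[0,0,0],[0,0,0]],
  [[0,0,0],[0,0,0]],
  [[0,0,0],[0,0,0]],
  [[0,0,0],[0,0,0]],
  [[0,0,0],[0,0,0]],
  [[0,0,0],[0,0,0]],
])

```text
clock: 15.4
tool_pos: [0.4869, 0.0884, 0.0562]
eef_rot: [1.0, -0.022, -0.001, 0.0]
contact_force: [-5.2, -0.0, 2.0]
opening: 0.111
finger_force: 24.9
```

step_arm([
  [[-0.02,-0.4,0],[0,0,0]],
  [[-0.02,-0.4,0],[0,0,0]],
  [[-0.02,-0.4,0],[0,0,0]],
  [[-0.02,-0.4,0],[0,0,0]],
  [[0,0,0],[0,0,0]],
  [[0,0,0],[0,0,0]],
  [[0,0,0],[0,0,0]],
  [[0,0,0],[0,0,0]],
  [[0,0,0],[0,0,0]],
  [[0,0,0],[0,0,0]],
])

```text
clock: 16.4
tool_pos: [0.4861, 0.0727, 0.0562]
eef_rot: [1.0, -0.022, -0.001, 0.0]
contact_force: [-5.5, 1.3, 2.3]
opening: 0.109
finger_force: 24.9
```

step_arm([
  [[0,-0.4,0],[0,0,0]],
  [[0,-0.4,0],[0,0,0]],
  [[0,-0.3,0],[0,0,0]],
  [[0,0,0],[0,0,0]],
  [[0,0,0],[0,0,0]],
  [[0,0,0],[0,0,0]],
  [[0,0,0],[0,0,0]],
  [[0,0,0],[0,0,0]],
  [[0,0,0],[0,0,0]],
  [[0,0,0],[0,0,0]],
])

```text
clock: 17.4
tool_pos: [0.486, 0.0688, 0.0562]
eef_rot: [1.0, -0.019, -0.0, -0.004]
contact_force: [-7.8, 15.3, 1.5]
opening: 0.103
finger_force: 25.0
```

step_arm([
  [[0,0.4,0],[0,0,0]],
  [[0,0,0],[0,0,0]],
  [[0,0,0],[0,0,0]],
  [[0,0,0],[0,0,0]],
  [[0,0,3],[0,0,0]],
  [[0,0,4],[0,0,0]],
  [[0,0,5],[0,0,0]],
  [[0,-3,5],[0,0,1]],
  [[0,-5,2],[0,0,1]],
  [[0,-5,0],[0,0,1]],
], fingers=0.3)

```text
clock: 18.4
tool_pos: [0.4894, -0.0576, 0.2412]
eef_rot: [1.0, 0.005, 0.004, 0.0]
contact_force: [1.7, -0.5, 0.4]
opening: 0.3
finger_force: 0.0
```

step_arm([
  [[0,-5,0],[0,0,1]],
  [[0,-1.2,0],[0,0,1]],
  [[0,0,0],[0,0,1]],
  [[0,0,0],[0,0,0.8]],
  [[0,0,0],[0,0,0]],
  [[0,0,0],[0,0,0]],
  [[0,0,0],[0,0,0]],
  [[0,0,0],[0,0,0]],
  [[0,0,0],[0,0,0]],
  [[0,0,0],[0,0,0]],
], fingers=0.85)

```text
clock: 19.4
tool_pos: [0.4868, -0.1183, 0.2377]
eef_rot: [0.999, 0.037, 0.0, 0.0]
contact_force: [-0.9, -0.4, 0.9]
opening: 0.849
finger_force: 0.0
```

```bash
cat >> h.py <<'E'
def box(W,x0,x1,y0,y1,z0,z1):
    m=(W[...,0]>x0)&(W[...,0]<x1)&(W[...,1]>y0)&(W[...,1]<y1)&(W[...,2]>z0)&(W[...,2]<z1); return W[m]
def mar(q):
    (c,(w,h),a)=cv2.minAreaRect((q[:,:2]*1000).astype(np.float32)); 
    if h>w:w,h,a=h,w,a+90
    return np.round(c,1),round(w,1),round(h,1),round((a+90)%180-90,2),len(q)
E
python3 - <<'E'
from h import *
import st
p,W=look('top','t3.png')
q=box(W,.3,.7,.06,.16,.108,.128);print('front',mar(q),q.mean(0))
a=np.polyfit(q[:,0],q[:,1],1);print(np.degrees(np.arctan(a[0])))
print('floor',box(W,.3,.7,.1,.3,.018,.026).mean(0))
q=box(W,.35,.65,.39,.54,.178,.25);print('handle',mar(q))
p,W=look('wrist','w3.png')
q=box(W,.36,.62,-.2,-.06,.012,.04);print('coarse',mar(q),q.mean(0))
import subprocess
subprocess.run('python3 crop.py t3.png c3.png 75 140 405 280 2',shell=True)
E
```

```text
t 19.4 p [ 0.4868 -0.1183  0.2377] z [ 0. -0. -1.] psi 4.24 F [-0.9 -0.4  0.9] op 0.849 0.0 q [ 0.3   0.5  -0.23  1.91  0.16  0.75 -1.52]
front (array([491.3, 111.2]), 315.1, 18.5, -3.05, 509) [0.48609303 0.11121755 0.11735411]
-3.1073101996530927
floor [0.49468605 0.21296816 0.02234367]
handle (array([497.8, 464.4]), 130.5, 16.7, -86.8, 195)
coarse (array([ 483.1, -122.1]), 148.8, 50.0, 4.49, 4549) [ 0.48779539 -0.12172358  0.02540794]
```

View pics/c3.png

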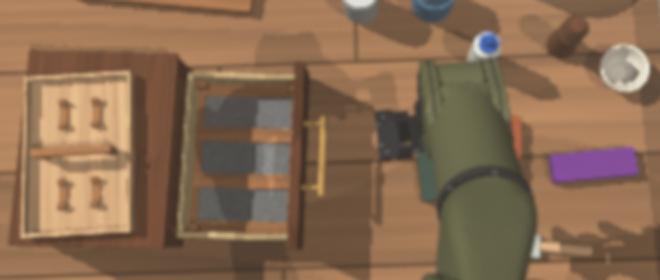

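The drawer is fully open and all three pockets can be seen. I'll lower onto the coarse stone at (0.483, −0.122), yaw 4.4°.

step_arm([
  [[-0.2,-0.2,-4],[0,0,0]],
  [[-0.1,-0.1,-4],[0,0,0]],
  [[0,0,-4],[0,0,0]],
  [[0,0,-4],[0,0,0]],
  [[0,0,-4],[0,0,0]],
  [[0,0,-3],[0,0,0]],
  [[0,0,-1.7],[0,0,0]],
  [[0,0,0],[0,0,0]],
  [[0,0,0],[0,0,0]],
  [[0,0,0],[0,0,0]],
])

```text
clock: 20.5
tool_pos: [0.4846, -0.1217, -0.0082]
eef_rot: [0.999, 0.037, 0.001, 0.0]
contact_force: [-0.0, -0.3, -0.3]
opening: 0.848
finger_force: 0.0
```

```bash
python3 st.py
```

```text
t 20.5 p [ 0.4846 -0.1217 -0.0082] z [ 0.002 -0.    -1.   ] psi 4.22 F [-0.  -0.3 -0.3] op 0.848 0.0 q [ 0.18  0.94 -0.05  2.08  0.3   0.13 -1.65]
```

step_arm([
  [[0,0,0],[0,0,0]],
  [[0,0,0],[0,0,0]],
  [[0,0,0],[0,0,0]],
  [[0,0,0],[0,0,0]],
  [[0,0,0],[0,0,0]],
  [[0,0,1],[0,0,0]],
  [[0,0,2],[0,0,0]],
  [[0,0,3],[0,0,0]],
  [[0,0,4],[0,0,0]],
  [[0,0,5],[0,0,0]],
], fingers=0, grip_force=40)

```text
clock: 21.5
tool_pos: [0.4816, -0.1209, 0.141]
eef_rot: [0.999, 0.037, -0.002, -0.001]
contact_force: [1.6, -0.1, -4.1]
opening: 0.564
finger_force: 40.0
```

```bash
python3 st.py
```

```text
t 21.5 p [ 0.4816 -0.1209  0.141 ] z [-0.005  0.001 -1.   ] psi 4.27 F [ 1.6 -0.1 -4.1] op 0.564 39.995741844177246 q [ 0.27  0.65 -0.19  2.02  0.24  0.5  -1.59]
```

Run:
```python
from h import *
p,W=look('top')
n=np.array([np.sin(np.radians(3.05)),np.cos(np.radians(3.05))]);e=np.array([n[1],-n[0]])
hsv=cv2.cvtColor(p,cv2.COLOR_RGB2HSV)
m=(W[...,0]>.33)&(W[...,0]<.67)&(W[...,1]>.1)&(W[...,1]<.33)
g=m&(hsv[...,1]<60)&(abs(W[...,2]-.022)<.008)
k,lab,st_,_=cv2.connectedComponentsWithStats(g.astype(np.uint8))
for i in range(1,k):
    if st_[i,4]>100: print(mar(W[lab==i]),W[lab==i][:,2].mean().round(4))
q=W[m&(abs(W[...,2]-.085)<.007)];s=q[:,:2]@np.array([n,e]).T;print('walls n',np.percentile(s[:,0],[1,99]),'e',np.percentile(s[:,1],[1,99]))
q=W[m&(abs(W[...,2]-.118)<.006)&(W[...,1]<.15)];s=q[:,:2]@np.array([n,e]).T;print('front n',np.percentile(s[:,0],[1,50,99]),'e',np.percentile(s[:,1],[1,99]))
C=np.array([.4956,.2135]);print('C n,e',C@n,C@e)
```

```text
(array([579.9, 206.5]), 159.2, 54.6, 86.69, 616) 0.0223
(array([495.5, 211.3]), 159.4, 55.8, 87.18, 642) 0.0221
(array([411.7, 215.2]), 158.4, 54.8, 86.57, 663) 0.0222
walls n [0.12832447 0.34556975] e [0.33250148 0.62925921]
front n [0.12835583 0.13745096 0.14633097] e [0.32881181 0.63650751]
C n,e 0.23956716342741086 0.4835381931216439
```

step_arm([
  [[0.97,3.3,0.4],[0,0,8.27]],
  [[0.97,3.3,0.4],[0,0,8.27]],
  [[0.97,3.3,0.4],[0,0,8.27]],
  [[0.97,3.3,0.4],[0,0,8.27]],
  [[0.97,3.3,0.4],[0,0,8.27]],
  [[0.97,3.3,0.4],[0,0,8.27]],
  [[0.97,3.3,0.4],[0,0,8.27]],
  [[0.97,3.3,0.4],[0,0,8.27]],
  [[0.97,3.3,0.4],[0,0,8.27]],
  [[0.97,3.3,0.4],[0,0,8.27]],
])

```text
clock: 22.55
tool_pos: [0.5799, 0.209, 0.1802]
eef_rot: [0.724, 0.69, -0.001, -0.0]
contact_force: [0.5, 0.1, -4.5]
opening: 0.565
finger_force: 40.0
```

step_arm([
  [[0,0,0],[0,0,0]],
  [[0,0,0],[0,0,0]],
  [[0,0,0],[0,0,0]],
  [[0,0,0],[0,0,0]],
  [[0,0,0],[0,0,0]],
  [[0,0,0],[0,0,0]],
  [[0,0,0],[0,0,0]],
  [[0,0,0],[0,0,0]],
  [[0,0,0],[0,0,0]],
  [[0,0,0],[0,0,0]],
])

```text
clock: 23.55
tool_pos: [0.5808, 0.2085, 0.1807]
eef_rot: [0.726, 0.688, 0.0, 0.0]
contact_force: [-0.6, 0.9, -3.9]
opening: 0.566
finger_force: 40.0
```

```bash
python3 st.py
python3 - <<'E'
from h import *
p,W=look('wrist','w4.png')
q=box(W,.4,.75,.05,.4,.14,.2);print(mar(q))
E
```

```text
t 23.55 p [0.5808 0.2085 0.1807] z [ 0. -0. -1.] psi 86.93 F [-0.6  0.9 -3.9] op 0.566 39.99526619911194 q [-0.1   0.78 -0.59  1.62  0.52  0.91 -0.93]
(array([546.3, 280.9]), 233.6, 122.7, -3.03, 18076)
```

View pics/w4.png

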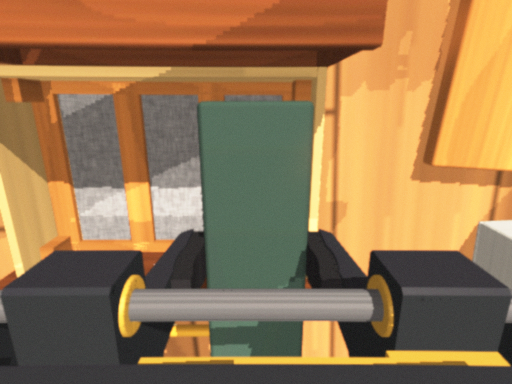

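Run:
```python
from h import *
p,W=look('wrist')
hsv=cv2.cvtColor(p,cv2.COLOR_RGB2HSV)
n=np.array([np.sin(np.radians(3.05)),np.cos(np.radians(3.05))]);e=np.array([n[1],-n[0]])
g=(hsv[...,1]<60)&(abs(W[...,2]-.022)<.008)
k,lab,s_,_=cv2.connectedComponentsWithStats(g.astype(np.uint8))
for i in range(1,k):
    if s_[i,4]>300:
        s=W[lab==i][:,:2]@np.array([n,e]).T;print(mar(W[lab==i]),'n',np.percentile(s[:,0],[.5,99.5]),'e',np.percentile(s[:,1],[.5,99.5]))
for P in ((.5799,.2065),(.4955,.2113),(.4117,.2152)): print(np.array(P)@n,np.array(P)@e)
```

```text
(array([409.4, 218.9]), 158.2, 55.5, 86.72, 7242) n [0.16212691 0.31914934] e [0.37051843 0.42399128]
(array([493.6, 214.3]), 158.4, 56.3, 86.69, 7088) n [0.16306963 0.31867768] e [0.4541049  0.50881181]
(array([582.6, 285.9]), 57.5, 4.9, -2.96, 303) n [0.31400822 0.31890125] e [0.53831121 0.59433445]
(array([849.9, 106.8]), 60.2, 24.1, 65.44, 578) n [0.12071976 0.17564628] e [0.83860043 0.86287966]
0.2370624632788574 0.5680912325535049
0.23736495902482335 0.4835553910640889
0.2368006540792181 0.3996665863287229
```

step_arm([
  [[-0.3,0.2,-3],[0,0,0]],
  [[0,0,-4],[0,0,0]],
  [[0,0,-4],[0,0,0]],
  [[0,0,-2],[0,0,0]],
  [[0,0,-1],[0,0,0]],
  [[0,0,0],[0,0,0]],
  [[0,0,-1],[0,0,0]],
  [[0,0,-1],[0,0,0]],
  [[0,0,-0.4],[0,0,0]],
  [[0,0,0],[0,0,0]],
])

```text
clock: 24.65
tool_pos: [0.5774, 0.2103, 0.0162]
eef_rot: [0.726, 0.688, -0.0, -0.0]
contact_force: [0.6, 0.5, -4.9]
opening: 0.563
finger_force: 40.0
```

```bash
python3 st.py
```

```text
t 24.65 p [0.5774 0.2103 0.0162] z [-0.001 -0.001 -1.   ] psi 86.93 F [ 0.6  0.5 -4.9] op 0.563 39.995296597480774 q [-0.18  0.99 -0.44  1.71  0.69  0.6  -1.08]
```

step_arm([
  [[0,0,-0.15],[0,0,0]],
  [[0,0,0],[0,0,0]],
  [[0,0,0],[0,0,0]],
  [[0,0,0],[0,0,0]],
  [[0,0,1],[0,0,0]],
  [[0,0,2],[0,0,0]],
  [[0,0,3],[0,0,0]],
  [[0,0,4],[0,0,0]],
  [[0,0,4],[0,0,0]],
  [[0,0,4],[0,0,0]],
], fingers=0.66)

```text
clock: 25.65
tool_pos: [0.5775, 0.2105, 0.1977]
eef_rot: [0.726, 0.688, 0.0, 0.0]
contact_force: [0.6, 0.5, -0.5]
opening: 0.659
finger_force: 0.0
```

step_arm([
  [[-0.9,-4.7,0.3],[0,0,-8.5]],
  [[-0.9,-4.7,0.3],[0,0,-8.5]],
  [[-0.9,-4.7,0.3],[0,0,-8.5]],
  [[-0.9,-4.7,0.3],[0,0,-8.5]],
  [[-0.9,-4.7,0.3],[0,0,-8.5]],
  [[-0.9,-4.7,0.3],[0,0,-8.5]],
  [[-0.9,-4.7,0.3],[0,0,-8.5]],
  [[-0.9,-4.7,0.3],[0,0,-8.5]],
  [[-0.9,-4.7,0.3],[0,0,-8.5]],
  [[-0.9,-4.7,0.3],[0,0,-8.5]],
], fingers=0.85)

```text
clock: 26.65
tool_pos: [0.4873, -0.261, 0.2264]
eef_rot: [1.0, 0.014, 0.001, 0.0]
contact_force: [-0.1, -0.1, -0.5]
opening: 0.852
finger_force: 0.0
```

step_arm([
  [[0,0,0],[0,0,-5]],
  [[0,0,0],[0,0,0]],
  [[0,0,0],[0,0,0]],
  [[0,0,0],[0,0,0]],
  [[0,0,0],[0,0,0]],
  [[0,0,0],[0,0,0]],
  [[0,0,0],[0,0,0]],
  [[0,0,0],[0,0,0]],
  [[0,0,0],[0,0,0]],
  [[0,0,0],[0,0,0]],
])

```text
clock: 27.65
tool_pos: [0.4877, -0.2595, 0.2251]
eef_rot: [1.0, -0.027, -0.0, 0.0]
contact_force: [0.9, 0.2, 0.1]
opening: 0.851
finger_force: 0.0
```

Run:
```python
from h import *
import st
p,W=look('wrist','w5.png')
q=box(W,.36,.62,-.33,-.2,.012,.04);print('med',mar(q))
p,W=look('top','t5.png')
print('coarse',mar(box(W,.545,.61,.12,.3,.038,.056)),'pocket ref .5799 .2065')
print('handle',mar(box(W,.35,.65,.39,.54,.178,.25)))
```

```text
t 27.65 p [ 0.4877 -0.2595  0.2251] z [-0. -0. -1.] psi -3.07 F [0.9 0.2 0.1] op 0.851 0.0 q [ 0.55  0.59 -0.23  1.78  0.18  0.8  -1.39]
med (array([ 482.7, -257.5]), 149.6, 49.9, -4.81, 4839)
coarse (array([580.3, 216.4]), 167.6, 50.8, 87.11, 590) pocket ref .5799 .2065
handle (array([497.7, 464.9]), 131.1, 16.1, -86.88, 191)
```

step_arm([
  [[-0.3,0.1,-4],[0,0,-1.7]],
  [[-0.2,0.1,-4],[0,0,0]],
  [[0,0,-4],[0,0,0]],
  [[0,0,-4],[0,0,0]],
  [[0,0,-4],[0,0,0]],
  [[0,0,-2.2],[0,0,0]],
  [[0,0,-1.1],[0,0,0]],
  [[0,0,0],[0,0,0]],
  [[0,0,0],[0,0,0]],
  [[0,0,0],[0,0,0]],
])

```text
clock: 28.75
tool_pos: [0.4838, -0.258, -0.0064]
eef_rot: [0.999, -0.042, 0.001, 0.0]
contact_force: [1.3, 1.0, -0.5]
opening: 0.855
finger_force: 0.0
```

step_arm([
  [[0,0,0],[0,0,0]],
  [[0,0,0],[0,0,0]],
  [[0,0,0],[0,0,0]],
  [[0,0,0],[0,0,0]],
  [[0,0,0],[0,0,0]],
  [[0,0,1],[0,0,0]],
  [[0,0,3],[0,0,0]],
  [[0,0,5],[0,0,0]],
  [[0,0,5],[0,0,0]],
  [[0,0,5],[0,0,0]],
], fingers=0, grip_force=40)

```text
clock: 29.75
tool_pos: [0.4814, -0.2568, 0.1838]
eef_rot: [0.999, -0.041, -0.001, -0.0]
contact_force: [1.4, -1.1, -3.9]
opening: 0.562
finger_force: 40.0
```

```bash
python3 st.py
```

```text
t 29.75 p [ 0.4814 -0.2568  0.1838] z [-0.002  0.001 -1.   ] psi -4.75 F [ 1.4 -1.1 -3.9] op 0.562 39.9988317489624 q [ 0.54  0.64 -0.22  1.84  0.2   0.69 -1.45]
```

step_arm([
  [[0.11,4.7,0.2],[0,0,8.5]],
  [[0.11,4.7,0.2],[0,0,8.5]],
  [[0.11,4.7,0.2],[0,0,8.5]],
  [[0.11,4.7,0.2],[0,0,8.5]],
  [[0.11,4.7,0.2],[0,0,8.5]],
  [[0.11,4.7,0.2],[0,0,8.5]],
  [[0.11,4.7,0.2],[0,0,8.5]],
  [[0.11,4.7,0.2],[0,0,8.5]],
  [[0.11,4.7,0.2],[0,0,8.5]],
  [[0.11,4.7,0.2],[0,0,8.5]],
])

```text
clock: 30.75
tool_pos: [0.4926, 0.2135, 0.2021]
eef_rot: [0.763, 0.647, -0.001, 0.0]
contact_force: [1.5, -1.0, -4.5]
opening: 0.564
finger_force: 40.0
```

step_arm([
  [[0,0,0],[0,0,6.7]],
  [[0,0,0],[0,0,0]],
  [[0,0,0],[0,0,0]],
  [[0,0,0],[0,0,0]],
  [[0,0,0],[0,0,0]],
  [[0,0,0],[0,0,0]],
  [[0,0,0],[0,0,0]],
  [[0,0,0],[0,0,0]],
  [[0,0,0],[0,0,0]],
  [[0,0,0],[0,0,0]],
])

```text
clock: 31.75
tool_pos: [0.4937, 0.2125, 0.2022]
eef_rot: [0.726, 0.688, 0.0, 0.0]
contact_force: [0.3, 0.3, -4.3]
opening: 0.563
finger_force: 40.0
```

```bash
python3 st.py
python3 - <<'E'
from h import *
p,W=look('wrist','w6.png')
hsv=cv2.cvtColor(p,cv2.COLOR_RGB2HSV)
q=W[(W[...,0]>.53)&(W[...,0]<.63)&(W[...,1]>.1)&(W[...,1]<.31)&(abs(W[...,2]-.047)<.007)&(hsv[...,0]>38)&(hsv[...,0]<95)];print('coarse',mar(q),q[:,2].mean())
E
```

```text
t 31.75 p [0.4937 0.2125 0.2022] z [ 0. -0. -1.] psi 86.92 F [ 0.3  0.3 -4.3] op 0.563 39.99850630760193 q [-0.12  0.65 -0.63  1.83  0.51  0.82 -1.06]
coarse (array([578.1, 211.3]), 147.6, 47.7, 87.47, 3599) 0.047381680893537816
```

View pics/w6.png

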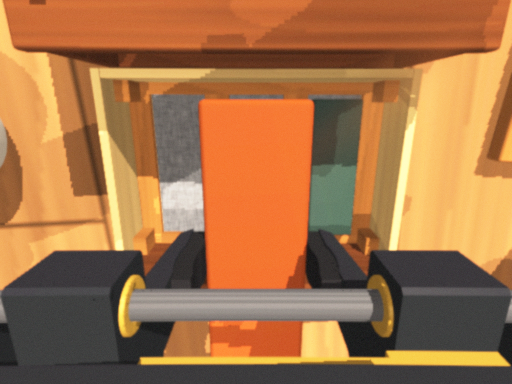

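The coarse stone lies flat in the far pocket. I'll set the medium stone in the middle one.

step_arm([
  [[0,0.2,-4],[0,0,0]],
  [[0,0.1,-4],[0,0,0]],
  [[0,0,-4],[0,0,0]],
  [[0,0,-3],[0,0,0]],
  [[0,0,-1],[0,0,0]],
  [[0,0,0],[0,0,0]],
  [[0,0,-1],[0,0,0]],
  [[0,0,-1],[0,0,0]],
  [[0,0,-0.6],[0,0,0]],
  [[0,0,0],[0,0,0]],
])

```text
clock: 32.8
tool_pos: [0.4935, 0.2153, 0.0158]
eef_rot: [0.726, 0.688, -0.0, 0.0]
contact_force: [-0.4, 0.1, -5.6]
opening: 0.559
finger_force: 40.0
```

```bash
python3 st.py
```

```text
t 32.8 p [0.4935 0.2153 0.0158] z [-0.    -0.001 -1.   ] psi 86.93 F [-0.4  0.1 -5.6] op 0.559 39.99864041805267 q [-0.28  0.93 -0.36  1.95  0.79  0.41 -1.31]
```

step_arm([
  [[0,0,0],[0,0,0]],
  [[0,0,0],[0,0,0]],
  [[0,0,0],[0,0,0]],
  [[0,0,1],[0,0,0]],
  [[0,0,3],[0,0,0]],
  [[0,0,5],[0,0,0]],
  [[0,0,5],[0,0,0]],
  [[0,0,5],[0,0,0]],
  [[0,0,5],[0,0,0]],
  [[0,0,0],[0,0,0]],
], fingers=0.66)

```text
clock: 33.8
tool_pos: [0.4966, 0.2186, 0.2636]
eef_rot: [0.726, 0.688, 0.007, 0.002]
contact_force: [1.0, 1.2, -0.3]
opening: 0.658
finger_force: 0.0
```

step_arm([
  [[0,3,0],[0,0,0]],
  [[0,3,0],[0,0,0]],
  [[0,3,0],[0,0,0]],
  [[0,3,0],[0,0,1]],
  [[0,3,0],[0,0,1]],
  [[0,3,0],[0,0,1]],
  [[0,3,0],[0,0,1]],
  [[0,3,0],[0,0,1]],
  [[0,0,0],[0,0,0]],
  [[0,0,0],[0,0,0]],
], fingers=0.5)

```text
clock: 34.8
tool_pos: [0.4931, 0.4553, 0.2558]
eef_rot: [0.695, 0.719, -0.001, 0.0]
contact_force: [0.1, -0.2, 0.0]
opening: 0.497
finger_force: 0.0
```

Run:
```python
from h import *
import st
p,W=look('wrist','w7.png')
print('handle',mar(box(W,.35,.65,.37,.56,.178,.21)))
print('tray',mar(box(W,.32,.68,.3,.62,.152,.21)))
p,W=look('top')
q=box(W,.46,.53,.13,.28,.04,.055);print('med',mar(q),q[:,2].mean())
```

```text
t 34.8 p [0.4931 0.4553 0.2558] z [-0.001 -0.001 -1.   ] psi 91.99 F [ 0.1 -0.2  0. ] op 0.497 0.0 q [-0.5   0.78 -0.65  1.35  0.48  1.17 -1.16]
handle (array([496.5, 468.6]), 128.3, 13.5, -88.23, 2783)
tray (array([496.2, 468.6]), 264.9, 176.4, 1.64, 12660)
med (array([496.2, 209.9]), 143.3, 50.5, 86.01, 544) 0.046564351452901664
```

View pics/w7.png

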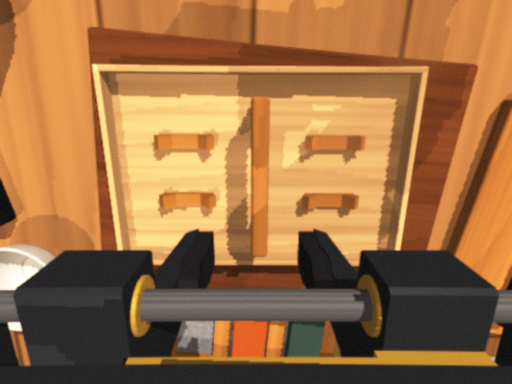

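step_arm([
  [[0.33,1.3,0],[0,0,-0.3]],
  [[0,0,-2],[0,0,0]],
  [[0,0,-3],[0,0,0]],
  [[0,0,-2.5],[0,0,0]],
  [[0,0,-2],[0,0,0]],
  [[0,0,-1.2],[0,0,0]],
  [[0,0,0],[0,0,0]],
  [[0,0,0],[0,0,0]],
  [[0,0,0],[0,0,0]],
  [[0,0,0],[0,0,0]],
], fingers=0.5)

```text
clock: 35.9
tool_pos: [0.4975, 0.4691, 0.1505]
eef_rot: [0.697, 0.717, 0.001, -0.0]
contact_force: [-0.1, 0.7, 0.0]
opening: 0.496
finger_force: 0.0
```

step_arm([
  [[0,0,0],[0,0,0]],
  [[0,0,0],[0,0,0]],
  [[0,0,0],[0,0,0]],
  [[0,0,0],[0,0,0]],
  [[0,0,0],[0,0,0]],
  [[0,0,0],[0,0,0]],
  [[0,0,0],[0,0,0]],
  [[0,0,1],[0,0,0]],
  [[0,0,1.5],[0,0,0]],
  [[0,0,1.5],[0,0,0]],
], fingers=0, grip_force=55)

```text
clock: 36.9
tool_pos: [0.4973, 0.4685, 0.1903]
eef_rot: [0.697, 0.717, 0.0, 0.0]
contact_force: [0.2, 0.6, -3.1]
opening: 0.154
finger_force: 55.0
```

```bash
python3 st.py
```

```text
t 36.9 p [0.4973 0.4685 0.1903] z [ 0.  0. -1.] psi 91.61 F [ 0.2  0.6 -3.1] op 0.154 54.99946117401123 q [-0.52  0.86 -0.62  1.39  0.53  1.07 -1.21]
```

step_arm([
  [[0,0,1],[0,0,0]],
  [[-0.05,-3,0.5],[0,0,-0.6]],
  [[-0.05,-3.5,0],[0,0,-0.6]],
  [[-0.05,-3.5,0],[0,0,-0.6]],
  [[-0.05,-3.5,0],[0,0,-0.6]],
  [[-0.05,-3.5,0],[0,0,-0.6]],
  [[-0.05,-3.5,0],[0,0,-0.6]],
  [[-0.05,-3,0],[0,0,-0.6]],
  [[-0.02,-1.9,0],[0,0,-0.45]],
  [[0,0,0],[0,0,0]],
])

```text
clock: 37.9
tool_pos: [0.4941, 0.2104, 0.2047]
eef_rot: [0.727, 0.686, -0.001, 0.002]
contact_force: [-0.3, -0.2, -3.7]
opening: 0.151
finger_force: 55.0
```

step_arm([
  [[0,0,0],[0,0,0]],
  [[0,0,0],[0,0,0]],
  [[0,0,0],[0,0,0]],
  [[0,0,0],[0,0,0]],
  [[0,0,0],[0,0,0]],
  [[0,0,0],[0,0,0]],
  [[0,0,0],[0,0,0]],
  [[0,0,0],[0,0,0]],
  [[0,0,0],[0,0,0]],
  [[0,0,0],[0,0,0]],
])

```text
clock: 38.9
tool_pos: [0.4934, 0.2145, 0.2042]
eef_rot: [0.726, 0.688, 0.0, 0.0]
contact_force: [0.5, -0.2, -3.7]
opening: 0.155
finger_force: 55.0
```

```bash
python3 st.py
python3 - <<'E'
from h import *
p,W=look('wrist','w8.png')
n=np.array([np.sin(np.radians(3.05)),np.cos(np.radians(3.05))]);e=np.array([n[1],-n[0]])
for nm,z0,z1 in(('tray rim',.205,.235),('walls',.078,.092)):
    q=box(W,.3,.7,.05,.36,z0,z1)
    print(nm,len(q))
    if len(q): s=q[:,:2]@np.array([n,e]).T;print(mar(q),'n',np.percentile(s[:,0],[.5,99.5]),'e',np.percentile(s[:,1],[.5,99.5]))
E
```

```text
t 38.9 p [0.4934 0.2145 0.2042] z [ 0. -0. -1.] psi 86.97 F [ 0.5 -0.2 -3.7] op 0.155 54.999223463237286 q [-0.11  0.66 -0.65  1.83  0.52  0.83 -1.07]
tray rim 24018
(array([494.1, 216. ]), 265.3, 172.6, -2.97, 24018) n [0.15667084 0.32813405] e [0.35076568 0.61295514]
walls 141
(array([500.8, 323.7]), 324.6, 4.2, -3.11, 141) n [0.3479048  0.35213121] e [0.32103709 0.64505587]
```

View pics/w8.png

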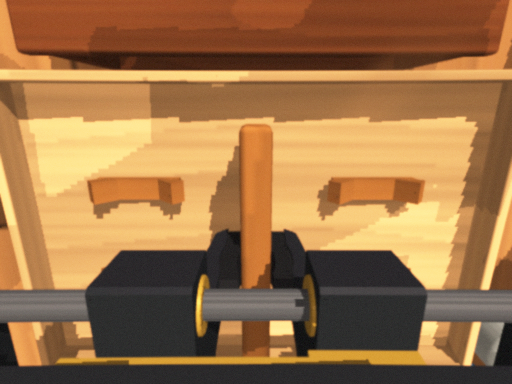

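step_arm([
  [[0,0,-2],[0,0,0]],
  [[0,0,-3],[0,0,0]],
  [[0,0,-2],[0,0,0]],
  [[0,0,-1],[0,0,0]],
  [[0,0,-1],[0,0,0]],
  [[0,0,-1],[0,0,0]],
  [[0,0,-0.7],[0,0,0]],
  [[0,0,0],[0,0,0]],
  [[0,0,0],[0,0,0]],
  [[0,0,0],[0,0,0]],
])

```text
clock: 39.95
tool_pos: [0.4937, 0.2148, 0.0977]
eef_rot: [0.726, 0.688, 0.001, 0.0]
contact_force: [0.5, -0.5, -3.8]
opening: 0.15
finger_force: 55.0
```

step_arm([
  [[0,0,-0.4],[0,0,0]],
  [[0,0,-0.4],[0,0,0]],
  [[0,0,-0.4],[0,0,0]],
  [[0,0,-0.4],[0,0,0]],
  [[0,0,-0.4],[0,0,0]],
  [[0,0,-0.4],[0,0,0]],
  [[0,0,0],[0,0,0]],
  [[0,0,0],[0,0,0]],
  [[0,0,0],[0,0,0]],
  [[0,0,0],[0,0,0]],
])

```text
clock: 40.95
tool_pos: [0.4935, 0.2146, 0.0734]
eef_rot: [0.726, 0.688, 0.0, 0.0]
contact_force: [-1.4, -0.3, -2.6]
opening: 0.159
finger_force: 55.0
```

step_arm([
  [[0,0,-0.2],[0,0,0]],
  [[0,0,-0.2],[0,0,0]],
  [[0,0,0],[0,0,0]],
  [[0,0,0],[0,0,0]],
  [[0,0,0],[0,0,0]],
  [[0,0,0],[0,0,0]],
  [[0,0,0],[0,0,0]],
  [[0,0,0],[0,0,0]],
  [[0,0,0],[0,0,0]],
  [[0,0,0],[0,0,0]],
])

```text
clock: 41.95
tool_pos: [0.4933, 0.2145, 0.0692]
eef_rot: [0.726, 0.688, 0.0, 0.0]
contact_force: [-0.3, 0.5, -4.1]
opening: 0.151
finger_force: 55.0
```

```bash
python3 st.py
```

```text
t 41.95 p [0.4933 0.2145 0.0692] z [ 0. -0. -1.] psi 86.97 F [-0.3  0.5 -4.1] op 0.151 54.999217428267 q [-0.22  0.84 -0.47  1.94  0.73  0.54 -1.25]
```

step_arm([
  [[0,0,-0.1],[0,0,0]],
  [[0,0,0],[0,0,0]],
  [[0,0,0],[0,0,0]],
  [[0,0,0],[0,0,0]],
  [[0,0,0],[0,0,0]],
  [[0,0,2],[0,0,0]],
  [[0,0,5],[0,0,0]],
  [[0,0,5],[0,0,0]],
  [[0,0,5],[0,0,0]],
  [[0,0,3],[0,0,0]],
], fingers=0.4)

```text
clock: 42.95
tool_pos: [0.4941, 0.2156, 0.2721]
eef_rot: [0.725, 0.688, 0.002, 0.0]
contact_force: [0.8, 0.6, 0.3]
opening: 0.4
finger_force: 0.0
```

step_arm([
  [[0,-5,0],[0,0,0]],
  [[0,-5,0],[0,0,0]],
  [[0,-5,0],[0,0,0]],
  [[0,-5,0],[0,0,0]],
  [[0,-5,0],[0,0,0]],
  [[0,0,0],[0,0,0]],
  [[0,0,0],[0,0,0]],
  [[0,0,0],[0,0,0]],
  [[0,0,0],[0,0,0]],
  [[0,0,0],[0,0,0]],
])

```text
clock: 43.95
tool_pos: [0.4934, -0.0338, 0.2683]
eef_rot: [0.724, 0.689, 0.0, -0.0]
contact_force: [0.5, 0.2, -0.1]
opening: 0.399
finger_force: 0.0
```

```bash
python3 - <<'E'
from h import *
import st
p,W=look('top','t9.png')
n=np.array([np.sin(np.radians(3.05)),np.cos(np.radians(3.05))]);e=np.array([n[1],-n[0]])
q=box(W,.44,.55,.13,.3,.092,.116);print('handle',mar(q),q[:,2].mean())
q=box(W,.38,.62,.14,.29,.055,.078);A=np.c_[q[:,:2],np.ones(len(q))];print('tray floor plane',np.linalg.lstsq(A,q[:,2],rcond=None)[0],len(q))
q=box(W,.62,.74,-.29,-.15,.03,.155);print('bottle',mar(q),q[:,2].max()); q=q[q[:,2]>.1];print('top',mar(q),q.mean(0))
q=box(W,.6,.75,-.45,-.3,.03,.16);print('mill',mar(q))
for z in (.02,.08):q=box(W,.7,.95,-.3,.06,z,.12);print('mug/tin',[mar(q)])
E
python3 crop.py t9.png c9.png 75 80 405 280 2
```

```text
t 43.95 p [ 0.4934 -0.0338  0.2683] z [ 0.  0. -1.] psi 87.16 F [ 0.5  0.2 -0.1] op 0.399 0.0 q [ 0.45  0.53 -0.74  1.87  0.44  0.92 -0.55]
handle (array([495. , 210.5]), 126.9, 15.2, 88.0, 168) 0.10854124106689096
tray floor plane [-0.00087403 -0.00164609  0.06507562] 2676
bottle (array([ 669.1, -223.3]), 45.8, 45.2, 15.85, 218) 0.14539211417937115
top (array([ 669.6, -222.8]), 45.1, 44.1, -0.7, 146) [ 0.66708525 -0.22218558  0.11904182]
mill (array([ 666.7, -409.4]), 131.5, 45.1, 52.36, 268)
mug/tin [(array([ 847.1, -120.2]), 359.5, 205.7, 89.98, 1544)]
mug/tin [(array([ 847.3, -120.3]), 359.2, 205.3, 89.98, 893)]
```

View pics/c9.png

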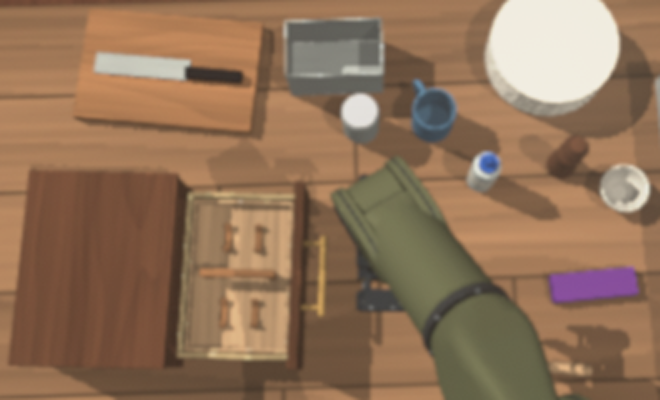

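The tray is seated level. The bottle is at about (0.667, −0.221). I'll take a side grasp with the tool about 20° below horizontal, so first I reorient in free air above it.

step_arm([
  [[0.6,-0.8,0.8],[0,0,8.1]],
  [[0.6,-0.8,0.8],[0,0,8.1]],
  [[0.6,-0.8,0.8],[0,0,8.1]],
  [[0.6,-0.8,0.8],[0,0,8.1]],
  [[0.6,-0.8,0.8],[0,0,8.1]],
  [[0.6,-0.8,0.8],[0,0,8.1]],
  [[0.6,-0.8,0.8],[0,0,8.1]],
  [[0.6,-0.8,0.8],[0,0,8.1]],
  [[0.6,-0.8,0.8],[0,0,8.1]],
  [[0.6,-0.8,0.8],[0,0,8.1]],
], fingers=0.85)

```text
clock: 45.0
tool_pos: [0.5536, -0.1152, 0.3485]
eef_rot: [0.101, 0.995, 0.0, -0.0]
contact_force: [0.6, -0.0, -0.3]
opening: 0.853
finger_force: 0.0
```

```bash
python3 st.py
```

```text
t 45.0 p [ 0.5536 -0.1152  0.3485] z [-0.  0. -1.] psi 168.37 F [ 0.6 -0.  -0.3] op 0.853 0.0 q [ 0.73  0.67 -1.16  1.53  0.63  1.35  0.89]
```

step_arm([
  [[0,0,0],[1.04,4.89,0]],
  [[0,0,0],[1.04,4.89,0]],
  [[0,0,0],[1.04,4.89,0]],
  [[0,0,0],[1.04,4.89,0]],
  [[0,0,0],[1.04,4.89,0]],
  [[0,0,0],[1.04,4.89,0]],
  [[0,0,0],[1.04,4.89,0]],
  [[0,0,0],[1.04,4.89,0]],
  [[0,0,0],[0,0,0]],
  [[0,0,0],[0,0,0]],
])

```text
clock: 46.0
tool_pos: [0.5511, -0.1142, 0.3443]
eef_rot: [0.097, 0.94, 0.031, -0.325]
contact_force: [-0.3, 0.1, -0.8]
opening: 0.851
finger_force: 0.0
```

```bash
python3 st.py
```

```text
t 46.0 p [ 0.5511 -0.1142  0.3443] z [-0.605  0.121 -0.787] psi 168.15 F [-0.3  0.1 -0.8] op 0.851 0.0 q [ 0.39  0.97 -0.77  0.89  0.35  2.08  1.13]
```

step_arm([
  [[0,0,0],[0,0,6]],
  [[0,0,0],[0,0,6]],
  [[0,0,0],[0,0,6]],
  [[0,0,0],[0,0,6]],
  [[0,0,0],[0,0,6]],
  [[0,0,0],[0,0,6]],
  [[0,0,0],[0,0,6]],
  [[0,0,0],[0,0,6]],
  [[0,0,0],[0,0,6]],
  [[0,0,0],[0,0,6]],
])

```text
clock: 47.0
tool_pos: [0.5515, -0.1128, 0.3453]
eef_rot: [-0.39, 0.862, -0.136, -0.294]
contact_force: [-0.1, 0.1, -0.1]
opening: 0.849
finger_force: 0.0
```

```bash
python3 st.py
```

```text
t 47.0 p [ 0.5515 -0.1128  0.3453] z [-0.401 -0.463 -0.79 ] psi -131.42 F [-0.1  0.1 -0.1] op 0.849 0.0 q [ 0.22  0.83 -0.8   1.25  0.77  1.93  1.86]
```

step_arm([
  [[0,0,0],[-3.8,3.3,0]],
  [[0,0,0],[-3.8,3.3,0]],
  [[0,0,0],[-3.8,3.3,0]],
  [[0,0,0],[-3.8,3.3,0]],
  [[0,0,0],[0,0,6]],
  [[0,0,0],[0,0,6]],
  [[0,0,0],[0,0,6]],
  [[0,0,0],[0,0,6]],
  [[0,0,0],[0,0,6]],
  [[0,0,0],[0,0,6]],
])

```text
clock: 48.0
tool_pos: [0.5518, -0.1119, 0.3443]
eef_rot: [-0.589, 0.647, -0.331, -0.353]
contact_force: [0.1, -0.5, 0.2]
opening: 0.851
finger_force: 0.0
```

```bash
python3 st.py
```

```text
t 48.0 p [ 0.5518 -0.1119  0.3443] z [-0.068 -0.844 -0.532] psi -95.98 F [ 0.1 -0.5  0.2] op 0.851 0.0 q [-0.07  0.75 -0.56  1.66  1.05  1.74  2.06]
```

step_arm([
  [[0,0,0],[-6,0.5,0]],
  [[0,0,0],[-6,0.5,0]],
  [[0,0,0],[0,0,6]],
  [[0,0,0],[0,0,6]],
  [[0,0,0],[0,0,6]],
  [[0,0,0],[0,0,6]],
  [[0,0,0],[0,0,6]],
  [[0,0,0],[0,0,6]],
  [[0,0,0],[0,0,0]],
  [[0,0,0],[0,0,0]],
])

```text
clock: 49.0
tool_pos: [0.5516, -0.1133, 0.3444]
eef_rot: [0.709, -0.409, 0.502, 0.279]
contact_force: [-0.5, 0.8, -0.6]
opening: 0.855
finger_force: 0.0
```

```bash
python3 st.py
python3 - <<'E'
from h import *
r_=r.get_state();from scipy.spatial.transform import Rotation as R
M=R.from_quat(r_['eef_rot']).as_matrix();print(M.round(3))
p,W=look('wrist','w10.png')
q=box(W,.6,.74,-.29,-.15,.03,.1);print(len(q));
if len(q):print(mar(q),q[:,2].max())
E
```

```text
t 49.0 p [ 0.5516 -0.1133  0.3444] z [ 0.483 -0.807 -0.34 ] psi -61.82 F [-0.5  0.8 -0.6] op 0.855 0.0 q [-0.15  0.69 -0.59  2.25  1.5   1.61  1.81]
[[ 0.161 -0.861  0.483]
 [-0.3   -0.509 -0.807]
 [ 0.94  -0.015 -0.34 ]]
28
(array([ 659.7, -212.6]), 47.4, 21.7, 43.49, 28) 0.09969807359324002
```

View pics/w10.png

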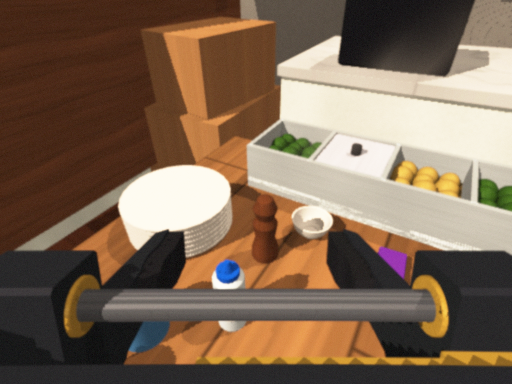

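The wrist view shows the water bottle at (228,295) between the open fingers and the mill behind it at (264,230). The tool points 20° below horizontal, and I'll lower to the pre-grasp point.

step_arm([
  [[0.76,-0.43,-2.1],[0,0,0]],
  [[0.76,-0.43,-2.1],[0,0,0]],
  [[0.76,-0.43,-2.1],[0,0,0]],
  [[0.76,-0.43,-2.1],[0,0,0]],
  [[0.76,-0.43,-2.1],[0,0,0]],
  [[0.76,-0.43,-2.1],[0,0,0]],
  [[0.76,-0.43,-2.1],[0,0,0]],
  [[0.76,-0.43,-2.1],[0,0,0]],
  [[0.76,-0.43,-2.1],[0,0,0]],
  [[0.76,-0.43,-2.1],[0,0,0]],
])

```text
clock: 50.05
tool_pos: [0.6285, -0.1573, 0.1326]
eef_rot: [0.708, -0.41, 0.503, 0.281]
contact_force: [-0.1, 0.6, -0.3]
opening: 0.848
finger_force: 0.0
```

```bash
python3 st.py
python3 - <<'E'
from h import *
from scipy.spatial.transform import Rotation as R
from scipy.optimize import least_squares
s=r.get_state();M=R.from_quat(s['eef_rot']).as_matrix()
p,W=look('wrist','w11.png')
q=box(W,.62,.72,-.27,-.17,.03,.1);print(len(q))
if len(q)>20:
    f=least_squares(lambda c:np.hypot(q[:,0]-c[0],q[:,1]-c[1])-.024,[.667,-.221],loss='soft_l1',f_scale=.002);print('axis',f.x,f.cost)
    B=np.array([*f.x,.072])
    d=(B+.039*M[:,2]-s['tool_pos']);print('to go cm',(d*100).round(2),'lateral along y',(d@M[:,1]*100).round(2))
p,W=look('top');q=box(W,.62,.74,-.29,-.15,.1,.155);print('top',mar(q))
E
```

```text
t 50.05 p [ 0.6285 -0.1573  0.1326] z [ 0.481 -0.809 -0.338] psi -61.97 F [-0.1  0.6 -0.3] op 0.848 0.0 q [-0.08  1.15 -0.45  2.1   1.81  1.64  1.59]
2893
axis [ 0.66921672 -0.22261795] 0.0003086287103107339
to go cm [ 5.95 -9.69 -7.38] lateral along y -0.11
top (array([ 669.9, -223.5]), 45.7, 44.8, 15.13, 147)
```

View pics/w11.png

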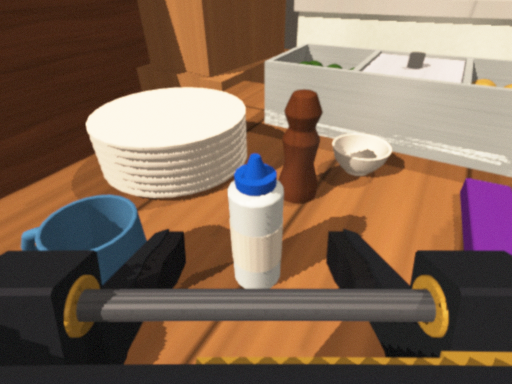

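step_arm([
  [[0.1,0,-1.1],[0,0,0]],
  [[0,0,-1.1],[0,0,0]],
  [[0,0,-1.1],[0,0,0]],
  [[0.6,-1,-0.4],[0,0,0]],
  [[0.6,-1,-0.4],[0,0,0]],
  [[0.6,-1,-0.4],[0,0,0]],
  [[0.6,-1,-0.4],[0,0,0]],
  [[0.6,-1,-0.4],[0,0,0]],
  [[0,0,0],[0,0,0]],
  [[0,0,0],[0,0,0]],
])

```text
clock: 51.15
tool_pos: [0.6578, -0.2085, 0.0812]
eef_rot: [0.708, -0.409, 0.502, 0.282]
contact_force: [-0.2, 0.6, 0.2]
opening: 0.852
finger_force: 0.0
```

```bash
python3 st.py
```

```text
t 51.15 p [ 0.6578 -0.2085  0.0812] z [ 0.481 -0.809 -0.337] psi -61.32 F [-0.2  0.6  0.2] op 0.852 0.0 q [-0.    1.24 -0.38  2.01  1.95  1.59  1.62]
```

step_arm([
  [[0.5,-0.76,-0.37],[0,0,0]],
  [[0.5,-0.76,-0.37],[0,0,0]],
  [[0.5,-0.76,-0.37],[0,0,0]],
  [[0.5,-0.76,-0.37],[0,0,0]],
  [[0.5,-0.76,-0.37],[0,0,0]],
  [[0.5,-0.76,-0.37],[0,0,0]],
  [[0,0,0],[0,0,0]],
  [[0,0,0],[0,0,0]],
  [[0,0,0],[0,0,0]],
  [[0,0,0],[0,0,0]],
])

```text
clock: 52.15
tool_pos: [0.688, -0.253, 0.059]
eef_rot: [0.709, -0.408, 0.502, 0.281]
contact_force: [0.3, 0.1, -0.7]
opening: 0.844
finger_force: 0.0
```

```bash
python3 st.py
```

```text
t 52.15 p [ 0.688 -0.253  0.059] z [ 0.482 -0.808 -0.338] psi -61.22 F [ 0.3  0.1 -0.7] op 0.844 0.0 q [ 0.07  1.27 -0.33  1.92  2.05  1.52  1.68]
```

Close, then lift.

step_arm([
  [[0,0,0],[0,0,0]],
  [[0,0,0],[0,0,0]],
  [[0,0,0],[0,0,0]],
  [[0,0,0],[0,0,0]],
  [[0,0,0],[0,0,0]],
  [[0,0,0],[0,0,0]],
  [[0,0,0],[0,0,0]],
  [[0,0,1],[0,0,0]],
  [[0,0,2],[0,0,0]],
  [[0,0,2],[0,0,0]],
], fingers=0, grip_force=30)

```text
clock: 53.15
tool_pos: [0.6877, -0.2532, 0.109]
eef_rot: [0.709, -0.408, 0.501, 0.281]
contact_force: [0.4, -1.0, -1.0]
opening: 0.535
finger_force: 29.9
```

```bash
python3 st.py
```

```text
t 53.15 p [ 0.6877 -0.2532  0.109 ] z [ 0.481 -0.808 -0.339] psi -61.09 F [ 0.4 -1.  -1. ] op 0.535 29.868630259510894 q [ 0.07  1.18 -0.35  1.96  2.01  1.5   1.72]
```

step_arm([
  [[-0.6,0.6,3],[0,0,0]],
  [[-1.4,1.4,3],[0,0,0]],
  [[-1.4,1.4,3],[0,0,0]],
  [[-1.4,1.4,3],[0,0,0]],
  [[-1.5,1.5,3],[0,0,0]],
  [[-1.5,1.5,3],[0,0,0]],
  [[-1.5,1.5,2],[0,0,0]],
  [[-1.5,1.5,2],[0,0,0]],
  [[-1.5,1.5,1],[0,0,0]],
  [[-1.4,1.4,0.6],[0,0,0]],
])

```text
clock: 54.15
tool_pos: [0.5502, -0.1158, 0.3463]
eef_rot: [0.708, -0.409, 0.503, 0.281]
contact_force: [0.9, 0.0, -2.3]
opening: 0.534
finger_force: 29.9
```

step_arm([
  [[0,0,0],[0,0,-6]],
  [[0,0,0],[0,0,-6]],
  [[0,0,0],[0,0,-6]],
  [[0,0,0],[0,0,-6]],
  [[0,0,0],[0,0,-6]],
  [[0,0,0],[0,0,-6]],
  [[0,0,0],[6,-0.5,0]],
  [[0,0,0],[6,-0.5,0]],
  [[0,0,0],[0,0,0]],
  [[0,0,0],[0,0,0]],
])

```text
clock: 55.15
tool_pos: [0.5504, -0.117, 0.3454]
eef_rot: [-0.585, 0.648, -0.33, -0.358]
contact_force: [-0.4, 0.0, -1.3]
opening: 0.535
finger_force: 29.9
```

step_arm([
  [[0,0,0],[0,0,-6]],
  [[0,0,0],[0,0,-6]],
  [[0,0,0],[0,0,-6]],
  [[0,0,0],[0,0,-6]],
  [[0,0,0],[0,0,-6]],
  [[0,0,0],[0,0,-6]],
  [[0,0,0],[3.8,-3.3,0]],
  [[0,0,0],[3.8,-3.3,0]],
  [[0,0,0],[3.8,-3.3,0]],
  [[0,0,0],[3.8,-3.3,0]],
])

```text
clock: 56.15
tool_pos: [0.5504, -0.1156, 0.3436]
eef_rot: [-0.387, 0.862, -0.135, -0.298]
contact_force: [-0.4, -0.9, -3.0]
opening: 0.538
finger_force: 29.9
```

```bash
python3 st.py
```

```text
t 56.15 p [ 0.5504 -0.1156  0.3436] z [-0.409 -0.463 -0.786] psi -131.68 F [-0.4 -0.9 -3. ] op 0.538 29.890766050695397 q [ 0.07  0.76 -0.42  1.26  0.61  1.78  2.02]
```

step_arm([
  [[0,0,0],[0,0,-6]],
  [[0,0,0],[0,0,-6]],
  [[0,0,0],[0,0,-6]],
  [[0,0,0],[0,0,-6]],
  [[0,0,0],[0,0,-6]],
  [[0,0,0],[0,0,-6]],
  [[0,0,0],[0,0,-6]],
  [[0,0,0],[0,0,-6]],
  [[0,0,0],[0,0,-6]],
  [[0,0,0],[0,0,-6]],
])

```text
clock: 57.15
tool_pos: [0.5503, -0.1158, 0.3432]
eef_rot: [0.098, 0.939, 0.031, -0.328]
contact_force: [0.2, 0.2, -1.7]
opening: 0.533
finger_force: 29.9
```

step_arm([
  [[0,0,0],[-1.04,-4.89,0]],
  [[0,0,0],[-1.04,-4.89,0]],
  [[0,0,0],[-1.04,-4.89,0]],
  [[0,0,0],[-1.04,-4.89,0]],
  [[0,0,0],[-1.04,-4.89,0]],
  [[0,0,0],[-1.04,-4.89,0]],
  [[0,0,0],[-1.04,-4.89,0]],
  [[0,0,0],[-1.04,-4.89,0]],
  [[0,0,0],[0,0,0]],
  [[0,0,0],[0,0,0]],
])

```text
clock: 58.15
tool_pos: [0.55, -0.1162, 0.3441]
eef_rot: [0.103, 0.995, -0.005, 0.014]
contact_force: [-0.0, 0.2, -1.8]
opening: 0.537
finger_force: 29.9
```

```bash
python3 st.py
```

```text
t 58.15 p [ 0.55   -0.1162  0.3441] z [ 0.026 -0.013 -1.   ] psi 168.14 F [-0.   0.2 -1.8] op 0.537 29.9059700094451 q [ 0.29  0.46 -0.27  1.6   0.15  1.07  1.34]
```

step_arm([
  [[0.1,3.1,-0.5],[0,0,-8.1]],
  [[0.1,3.1,-0.5],[0,0,-8.1]],
  [[0.1,3.1,-0.5],[0,0,-8.1]],
  [[0.1,3.1,-0.5],[0,0,-8.1]],
  [[0.1,3.1,-0.5],[0,0,-8.1]],
  [[0.1,3.1,-0.5],[0,0,-8.1]],
  [[0.1,3.1,-0.5],[0,0,-8.1]],
  [[0.1,3.1,-0.5],[0,0,-8.1]],
  [[0.1,3.1,-0.5],[0,0,-8.1]],
  [[0.1,3.1,-0.5],[0,0,-8.1]],
])

```text
clock: 59.15
tool_pos: [0.5613, 0.1955, 0.2935]
eef_rot: [0.726, 0.687, -0.016, 0.009]
contact_force: [0.9, -0.4, -2.5]
opening: 0.532
finger_force: 29.9
```

step_arm([
  [[0,0,-1],[-4.5,0.24,0]],
  [[0,0,-1],[-4.5,0.24,0]],
  [[0,0,-1],[-4.5,0.24,0]],
  [[0,0,-1],[-4.5,0.24,0]],
  [[0,0,-1],[0,0,0]],
  [[0,0,-1],[0,0,0]],
  [[0,0,-1],[0,0,0]],
  [[0,0,0],[0,0,0]],
  [[0,0,0],[0,0,0]],
  [[0,0,0],[0,0,0]],
])

```text
clock: 60.15
tool_pos: [0.5615, 0.1927, 0.2258]
eef_rot: [0.715, 0.678, -0.127, 0.117]
contact_force: [-0.2, -0.2, -2.5]
opening: 0.534
finger_force: 29.9
```

```bash
cat > pl.py <<'E'
from h import *
from scipy.spatial.transform import Rotation as R
import st
s=r.get_state();M=R.from_quat(s['eef_rot']).as_matrix()
ut=np.array([.94,-.015,-.339]);u=M@ut;a=np.radians(3.05);n=np.array([np.sin(a),np.cos(a),0])
y=M[:,1];print('u',u.round(3),'closing',y.round(3),'angle to n',np.degrees(np.arccos(u@n)))
# wanted: u=n, closing horizontal = +/-e
e=np.array([n[1],-n[0],0]);ut/=np.linalg.norm(ut)
yt=np.array([0,1,0])-ut[1]*ut;yt/=np.linalg.norm(yt)
sg=np.sign(y@e);A=np.c_[ut,yt,np.cross(ut,yt)];B=np.c_[n,sg*e,np.cross(n,sg*e)]
T=B@A.T;rv=R.from_matrix(T@M.T).as_rotvec();print('rotvec deg',np.degrees(rv).round(2))
G=np.array([.5595,.2128,.091]);d=G+.039*T[:,2]-s['tool_pos'];print('to go cm',(d*100).round(2))
p,W=look('wrist','wb.png')
q=box(W,.5,.62,.1,.35,s['tool_pos'][2]+.02,s['tool_pos'][2]+.075);print(len(q),mar(q))
E
python3 pl.py
```

```text
t 60.15 p [0.5615 0.1927 0.2258] z [-0.024 -0.339 -0.941] psi 86.99 F [-0.2 -0.2 -2.5] op 0.534 29.907982911092294 q [-0.69  0.75  0.23  1.52  0.15  1.09 -0.64]
u [ 0.039  0.999 -0.   ] closing [ 0.999 -0.054 -0.005] angle to n 2.1765567791117717
rotvec deg [-0.01 -0.31 -0.79]
to go cm [ -0.29   0.69 -17.15]
23503 (array([550.7, 207.3]), 140.0, 105.4, 72.75, 23503)
```

View pics/wb.png

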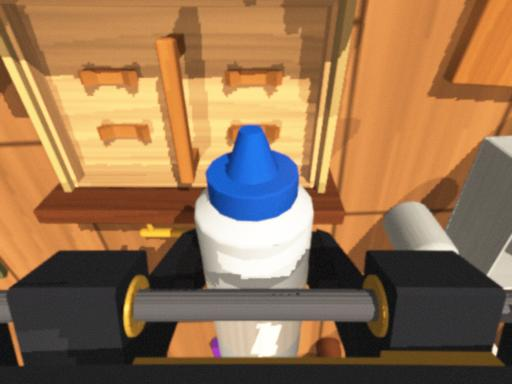

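step_arm([
  [[-0.15,0.35,-2],[0,0,-0.7]],
  [[-0.15,0.35,-3],[0,0,0]],
  [[0,0,-3],[0,0,0]],
  [[0,0,-3],[0,0,0]],
  [[0,0,-2],[0,0,0]],
  [[0,0,-1],[0,0,0]],
  [[0,0,-1],[0,0,0]],
  [[0,0,-0.7],[0,0,0]],
  [[0,0,0],[0,0,0]],
  [[0,0,0],[0,0,0]],
])

```text
clock: 61.2
tool_pos: [0.5584, 0.2005, 0.0686]
eef_rot: [0.719, 0.674, -0.128, 0.116]
contact_force: [0.3, -0.7, -1.5]
opening: 0.533
finger_force: 29.9
```

```bash
python3 pl.py
```

```text
t 61.2 p [0.5584 0.2005 0.0686] z [-0.028 -0.339 -0.94 ] psi 86.37 F [ 0.3 -0.7 -1.5] op 0.533 29.907917593194256 q [-0.69  0.95  0.22  1.61  0.14  0.8  -0.72]
u [ 0.05   0.998 -0.   ] closing [ 0.998 -0.065 -0.006] angle to n 2.035982400563241
rotvec deg [ 0.01 -0.33 -0.16]
to go cm [ 0.02 -0.09 -1.43]
46489 (array([557.5, 219.5]), 207.3, 118.8, 88.1, 46489)
```

step_arm([
  [[0,0,-0.4],[0,0,0]],
  [[0,0,-0.3],[0,0,0]],
  [[0,0,-0.3],[0,0,0]],
  [[0,0,-0.2],[0,0,0]],
  [[0,0,0],[0,0,0]],
  [[0,0,0],[0,0,0]],
  [[0,0,0],[0,0,0]],
  [[0,0,0],[0,0,0]],
  [[0,0,0],[0,0,0]],
  [[0,0,0],[0,0,0]],
])

```text
clock: 62.25
tool_pos: [0.5582, 0.2003, 0.056]
eef_rot: [0.719, 0.674, -0.128, 0.116]
contact_force: [1.0, -0.0, -1.1]
opening: 0.532
finger_force: 29.9
```

```bash
python3 st.py
```

```text
t 62.25 p [0.5582 0.2003 0.056 ] z [-0.028 -0.339 -0.94 ] psi 86.38 F [ 1.  -0.  -1.1] op 0.532 29.911020705476403 q [-0.69  0.97  0.22  1.61  0.14  0.78 -0.73]
```

step_arm([
  [[0,0,0],[0,0,0]],
  [[0,0,0],[0,0,0]],
  [[0,0,0],[0,0,0]],
  [[0,0,0],[0,0,0]],
  [[0,0,0],[0,0,0]],
  [[0,0,1],[0,0,0]],
  [[0,0,2],[0,0,0]],
  [[0,0,4],[0,0,0]],
  [[0,0,5],[0,0,0]],
  [[0,0,5],[0,0,0]],
], fingers=0.7)

```text
clock: 63.25
tool_pos: [0.5575, 0.2, 0.2283]
eef_rot: [0.719, 0.674, -0.129, 0.116]
contact_force: [1.2, 0.7, -0.2]
opening: 0.701
finger_force: 0.0
```

step_arm([
  [[-0.8,-2,2],[2,-0.1,0]],
  [[-0.8,-2,0],[2,-0.1,0]],
  [[-0.8,-2,0],[2,-0.1,0]],
  [[-0.8,-2,0],[2,-0.1,0]],
  [[-0.8,-2,0],[2,-0.1,0]],
  [[-0.8,-2,0],[2,-0.1,0]],
  [[-0.8,-2,0],[2,-0.1,0]],
  [[-0.7,-2,0],[2,-0.1,0]],
  [[-0.6,-2,0],[2,-0.1,0]],
  [[0,0,0],[1.8,0,0]],
])

```text
clock: 64.25
tool_pos: [0.4877, 0.0164, 0.2469]
eef_rot: [0.731, 0.683, -0.005, -0.004]
contact_force: [0.2, -0.5, -1.0]
opening: 0.701
finger_force: 0.0
```

Run:
```python
from h import *
import st
p,W=look('top')
n=np.array([np.sin(np.radians(3.05)),np.cos(np.radians(3.05))])
q=box(W,.52,.6,.12,.31,.1,.125);print('bottle',mar(q),q[:,2].max(),q.mean(0))
for y in(.15,.175,.2,.225,.25):
    k=q[abs(q[:,1]-y)<.008]; 
    if len(k):print(y,k[:,2].max().round(4),k[k[:,2]>k[:,2].max()-.006][:,0].mean().round(4))
q=box(W,.47,.518,.13,.3,.1,.116);print('handle',mar(q))
q=box(W,.4,.58,.03,.1,.085,.105);print('bar',mar(q))
```

```text
t 64.25 p [0.4877 0.0164 0.2469] z [-0.013 -0.001 -1.   ] psi 86.13 F [ 0.2 -0.5 -1. ] op 0.701 0.0 q [-0.16  0.48  0.06  1.93 -0.04  0.75 -0.16]
bottle (array([559.9, 202.7]), 124.6, 46.2, 88.11, 427) 0.1210032549385309 [0.55994452 0.19948877 0.11039442]
0.15 0.1208 0.5564
0.175 0.121 0.5581
0.2 0.1198 0.5609
0.225 0.1199 0.56
0.25 0.1189 0.5616
handle (array([495.7, 210.4]), 126.8, 14.2, 86.93, 163)
bar (array([0., 0.]), 0.0, 0.0, 0.0, 0)
```

step_arm([
  [[0,0,-2],[0,0,0]],
  [[0,0,-3],[0,0,0]],
  [[0,0,-3],[0,0,0]],
  [[0,0,-3],[0,0,0]],
  [[0,0,-3],[0,0,0]],
  [[0,0,-3],[0,0,0]],
  [[0,0,-1.5],[0,0,0]],
  [[0.05,1,0],[0,0,0]],
  [[0.05,1,0],[0,0,0]],
  [[0,0,0],[0,0,0]],
], fingers=0)

```text
clock: 65.3
tool_pos: [0.4911, 0.0434, 0.0621]
eef_rot: [0.727, 0.686, -0.003, -0.004]
contact_force: [-0.1, 0.1, 0.1]
opening: 0.006
finger_force: 0.0
```

step_arm([
  [[0.03,0.6,0],[0,0,0]],
  [[0.03,0.6,0],[0,0,0]],
  [[0.04,0.8,0],[0,0,0]],
  [[0.05,1,0],[0,0,0]],
  [[0.05,1,0],[0,0,0]],
  [[0.05,1,0],[0,0,0]],
  [[0.05,1,0],[0,0,0]],
  [[0.05,1,0],[0,0,0]],
  [[0.05,1,0],[0,0,0]],
  [[0.05,1,0],[0,0,0]],
])

```text
clock: 66.3
tool_pos: [0.4948, 0.1311, 0.061]
eef_rot: [0.729, 0.685, -0.005, -0.004]
contact_force: [1.8, -4.2, 1.8]
opening: 0.004
finger_force: 1.9
```

```bash
python3 st.py
```

```text
t 66.3 p [0.4948 0.1311 0.061 ] z [-0.013 -0.    -1.   ] psi 86.43 F [ 1.8 -4.2  1.8] op 0.004 1.9130009785294533 q [-0.38  0.81  0.05  2.02 -0.12  0.32 -0.29]
```

step_arm([
  [[0.05,1,0],[0,0,0]],
  [[0.05,1,0],[0,0,0]],
  [[0.05,1,0],[0,0,0]],
  [[0.05,1,0],[0,0,0]],
  [[0.05,1,0],[0,0,0]],
  [[0.05,1,0],[0,0,0]],
  [[0.05,1,0],[0,0,0]],
  [[0.05,1,0],[0,0,0]],
  [[0.05,1,0],[0,0,0]],
  [[0.05,1,0],[0,0,0]],
])

```text
clock: 67.3
tool_pos: [0.4993, 0.231, 0.0609]
eef_rot: [0.729, 0.685, -0.005, -0.004]
contact_force: [3.5, -3.4, 0.1]
opening: 0.003
finger_force: 1.9
```

step_arm([
  [[0.02,0.5,0],[0,0,0]],
  [[0.02,0.4,0],[0,0,0]],
  [[0.02,0.4,0],[0,0,0]],
  [[0.02,0.3,0],[0,0,0]],
  [[0,0,0],[0,0,0]],
  [[0,0,0],[0,0,0]],
  [[0,0,0],[0,0,0]],
  [[0,0,0],[0,0,0]],
  [[0,0,0],[0,0,0]],
  [[0,0,0],[0,0,0]],
])

```text
clock: 68.3
tool_pos: [0.5003, 0.2465, 0.061]
eef_rot: [0.729, 0.685, -0.005, -0.004]
contact_force: [0.2, -0.5, 0.4]
opening: 0.005
finger_force: 0.0
```

```bash
python3 st.py
```

```text
t 68.3 p [0.5003 0.2465 0.061 ] z [-0.013 -0.    -1.   ] psi 86.43 F [ 0.2 -0.5  0.4] op 0.005 0.0 q [-0.59  0.85  0.09  1.89 -0.18  0.43 -0.43]
```

Push gently on, until the stop is felt.

step_arm([
  [[0.01,0.3,0],[0,0,0]],
  [[0.01,0.3,0],[0,0,0]],
  [[0.01,0.3,0],[0,0,0]],
  [[0.01,0.2,0],[0,0,0]],
  [[0,0,0],[0,0,0]],
  [[0,0,0],[0,0,0]],
  [[0,0,0],[0,0,0]],
  [[0,0,0],[0,0,0]],
  [[0,0,0],[0,0,0]],
  [[0,0,0],[0,0,0]],
])

```text
clock: 69.3
tool_pos: [0.5006, 0.2524, 0.061]
eef_rot: [0.73, 0.684, -0.008, -0.003]
contact_force: [-0.5, -10.8, 5.1]
opening: 0.005
finger_force: 5.2
```

step_arm([
  [[0,0.2,0],[0,0,0]],
  [[0,0,0],[0,0,0]],
  [[0,0,0],[0,0,0]],
  [[0,-1,0],[0,0,0]],
  [[0,-2,0],[0,0,0]],
  [[0,-4,0],[0,0,0]],
  [[0,-4,2],[0,0,0]],
  [[0,-4,4],[0,0,0]],
  [[0,-4,5],[0,0,0]],
  [[0,-4,5],[0,0,0]],
])

```text
clock: 70.3
tool_pos: [0.5007, 0.0511, 0.1958]
eef_rot: [0.728, 0.685, -0.004, -0.005]
contact_force: [1.0, 0.9, -0.6]
opening: 0.009
finger_force: 0.0
```

step_arm([
  [[0,-3,0],[0,0,0]],
  [[0,-5,0],[0,0,0]],
  [[0,-5,0],[0,0,0]],
  [[0,0,0],[0,0,0]],
  [[0,0,0],[0,0,0]],
  [[0,0,0],[0,0,0]],
  [[0,0,0],[0,0,0]],
  [[0,0,0],[0,0,0]],
  [[0,0,0],[0,0,0]],
  [[0,0,0],[0,0,0]],
])

```text
clock: 71.3
tool_pos: [0.5007, -0.078, 0.1944]
eef_rot: [0.728, 0.685, -0.005, -0.004]
contact_force: [0.5, 0.4, 0.4]
opening: 0.003
finger_force: 0.0
```

Run:
```python
from h import *
import st
p,W=look('top')
q=box(W,.3,.7,.24,.335,.108,.125);print('front',mar(q),q.mean(0),'open was',(491.3,111.2))
q=box(W,.42,.58,.24,.285,.085,.107);print('bar',mar(q))
q=box(W,.36,.64,.22,.6,.148,.2);print('above chest',len(q))
```

```text
t 71.3 p [ 0.5007 -0.078   0.1944] z [-0.013 -0.    -1.   ] psi 86.49 F [0.5 0.4 0.4] op 0.003 0.0 q [ 0.03  0.58  0.05  1.94 -0.04  0.64  0.05]
front (array([500.9, 310.6]), 322.2, 20.9, -2.94, 548) [0.49700678 0.30961225 0.11668871] open was (491.3, 111.2)
bar (array([498.6, 270.7]), 138.1, 25.5, 0.6, 144)
above chest 47
```

```bash
python3 -c "
from plant import r
print(r.finish_job())"
```

```text
the job is handed in; nothing more can be done
None
```

The job is handed in: the coarse and medium stones are in pockets, the tray is level on its posts, the water bottle lies in a cradle and the drawer is shut (front moved 199.6 mm from fully open); no fine stone or oil bottle was on the table, and no verdict came back.

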